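# Clip a gel plate into the viewing stand and flip the lens over it

### The arm

A 7-joint arm with a two-finger parallel gripper is mounted at the origin on the work surface. World frame = base frame: x ahead of the robot, y to its left, z up, the work surface at z = 0. Lengths are in m, angles in degrees, forces in N, time in s.
With the tool pointing down it reaches from about 0.4 to 0.875 m from the base axis. Payload 6.5 kg.
Tool frame: the origin (TCP) lies between the finger pads; the fingertips stand 19 mm ahead of it and the grasp point (between the pads) is the TCP; x points along the fingers, y is the direction in which the jaws open and shut, and the axes are right-handed (so a half turn about x gives the same grasp; the last joint's range is limited). The gripper opens to 88 mm and grips with 3 to 60 N. Pads are 18 mm wide; open, the fingers measure 123 mm over their backs; the gripper's body (75 mm by 187 mm) begins 45 mm behind the grasp point.
Start: joints at [-71.001, 30.733, -0.252, 88.115, 0.149, 61.152, -4.079], TCP at [0.252, 0.599, 0.258] pointing down, gripper open.
Joint ranges: [-154.64, 154.64], [-21.42, 123.67], [-72.66, 72.17], [13.99, 137.28], [-74.86, 254.86], [10.95, 109.41], [-158.01, 158.01]. Speed limits (degrees/s): [136.94, 136.94, 180, 180, 180, 180, 180].

### API

Orientations are given as a 3x3 rotation matrix whose columns are the frame's x, y, z axes.
In Python, from bench import ctrl, eyes gives the robot as it stands.
- The arm moves only by the tool jog_arm, never from a script. Its argument "steps" is a list of rows, each an object with "turn": the turn, a rotation vector about the tool's x, y, z in rad, a list of three; "offset": the shift along the tool's x, y, z in cm, a list of three; "grip": the closure, from 0 (fully open) to 1 (shut). A call has 1 to 20 rows; each row is the pose to reach, as a shift and turn from the pose commanded when the call began, along the tool's axes at that moment; what a row does not reach only later rows make up. A row lasts 1/10 s, in which the tool goes at most 50 mm and 8.59 degrees, less where a joint would pass 70% of its speed; a pose out of reach is approached as far as the arm can. A call with a gripper value outside its range is refused whole. The fingers move at their own pace and stop on an object; "grip_force" is the grip in N (left out, the last holds). Time passes only in rows, so rows that repeat a pose let the fingers close. It gives the time, the measured TCP pose, the force and the opening at its end, in the units of the state.
- ctrl.read_state(): the state, without advancing time (a new reading comes with each control period).
- eyes.camera(name): name is "side" or "top"; returns a dict with "image" (384x512x3 uint8, red, green, blue), "depth" (384x512 float32, m along the optical axis (not along the pixel's ray), 0 where there is no reading), "fov_y" (degrees; the focal length in pixels is half the picture's height over the tangent of half this angle, whatever the lens; pixels are square), "cx", "cy" (the principal point, pixels), "R" (3x3) and "t" (3): a world point X has camera coordinates R X + t. Camera axes: x right, y down, z forward; pixel columns grow to the right and rows downward; lengths in m; the calibration is good to about 2 mm. A picture is of the moment at which its call begins.
- ctrl.job_done(): hands the job in, once; it reports no verdict.
Trained networks look in a picture, given as the dict that the camera call returned (one of the last four; its "shot" number tells which), for a name from the list of things; names that differ only in an ending like _2 or _b are one class to them, and where a whole thing is asked for, a point or a joint stands for the part that bears it (a point fixed in the world has none). Each returns a list of dicts, best first, with "score" (0 to 1); they miss things now and then, are a little off and sometimes report something else, mostly with a low value. They report only what shows in the picture. A call takes as long as a camera call.
- eyes.find_in(picture, query): "point" ([x, y, z] in m, in world coordinates, good to about 4 mm: the middle of the surface that is visible of it).
The state is a dict: "t": time; "q": joint angles; "joint_vel": joint speeds; "effort": joint torques, N m; "ee_pos": TCP position; "orientation": TCP orientation; "contact_force": force on the tool from outside, world axes, zero at the start; "moment": the same for the moment, N m; "gripper_width": finger opening in m.
Only numpy, scipy, OpenCV 4.12 (cv2) and the standard library are available. Lean on these libraries where they do the work, as an engineer would, in place of code of your own. Each camera call takes 0.05 s, during which the arm holds its last target. There are 200 camera calls.

### The job

Take the larger glass plate out of the rack and press its bottom edge fully home in the leaning spring clip of the viewing stand, centred, with its grip bar at the top, and let go of it. Then tip the stand's parked lens flap up past its snap point so that it springs over in front of the plate. Leave the smaller plate in its slot and do not disturb the bottle or the loose cap.

Things in the scene. Friction and masses are not known exactly. Their poses are not given: they have to be found in the camera images.
- plate_mid (a point): Centre (half-way up) of the larger plate, loose, 80-130 g, 96 mm tall: clear glass pane 5 mm thick (own x), 80 mm wide (y), with a grey grip bar along its top (12 thick, 64 long, 20 mm tall), the bar's centre 38 mm above this point; pane's bottom edge 48 mm below. z = up the plate. Starts upright in one of the rack's two slots (either). Front and back are alike.
- small_plate_mid (a point): Centre of the smaller plate, which stays in the rack's other slot: same make, but 52 mm wide and 76 mm tall, its grip bar 12 x 42 x 20 mm.
- rack: Steel plate rack fixed on the bench; origin at the centre of its underside. Base 150 (x) x 110 (y) x 8 mm. Two slots along y, at x = -32 and +32 mm; a plate stands on the base's top (8 mm up) between pairs of small posts that reach 41 mm up and leave 7.6 mm for the 5 mm pane. Plates come out straight up.
- stand: Aluminium viewing stand fixed on the bench; origin on the bench under it, z up. Base plate x = -85 to +100 mm, y = -60 to +60 mm, 10 mm thick. The clip is on its -x part (nearer the robot), the flap's hinge in the middle; the lens flap slopes out to +x when parked.
- clip: Edge clip on the stand. Origin: middle of the slot's floor, 22 mm above the bench. z: up the seated plate, leaning 30 degrees from vertical towards the stand's -x. x: the seated plate's normal, towards the lens side. y: along the slot (84 mm). The plate goes in along -z; home, its bottom edge is on the floor and its centre at (0, 0, 48 mm). It stays by the leaf's grip when let go.
- clip_mouth (a point): Middle of the clip's mouth, 40 mm above the slot floor along z; axes as the clip's. On -x: grey rigid jaw, face at x = -2.5 mm, 36 mm high, then a flared lip up to 48 mm. On +x: sprung steel leaf, 50 mm long in y, rounded nose 20 mm above the floor, flared lip up to 42 mm. Mouth about 12 mm wide here; the leaf yields some 1.5 mm to the 5 mm pane at a push of about 4 to 8 N.
- flap_hinge (a point): Middle of the lens flap's hinge axis, 26 mm above the bench; axes as the stand's, the hinge axis runs along y.
- flap_edge (a point): Middle of the lens flap's free edge, 106 mm from the hinge axis: outer face of a black bar 82 mm long (y), 8 mm thick. The flap is a round lens in a black frame 82 mm wide, 8 mm thick. x: outward from the hinge; z: upper face when parked. Parked, the edge is 87 mm above the bench on the stand's +x side, with free space under and beyond it.
- flap (a joint): Lens flap angle, rad: 0 = parked, sloping out to the stand's +x, 35 degrees above level; grows as the free edge is tipped up and over towards the plate; 1.4 = viewing stop, 25 degrees past upright. A bistable spring holds it at either stop (about 0.17 N m when parked: some 3 N pushed level at the edge); snap point near 0.75, beyond which it springs to 1.4 by itself.
- bottle: Clear glass bottle with blue cap, loose, 60 mm diameter, 140 mm tall; origin at the centre of its underside. Leave alone.
- cap: Loose blue bottle cap lying on the bench, 44 mm diameter, 20 mm tall; origin at the centre of its underside. Leave alone.
- tube_rack: Green block of microtubes fixed on the bench, 90 (x) x 170 (y) mm, 50 mm tall with its tubes; origin at the centre of its underside. Leave alone.

How it is judged (in metres and radians):
On the way, in this order (a step that is already met when the one before it is completed fails the run):
1. the larger plate is home in the clip while the lens flap is still parked (z of plate_mid in the frame of clip between 0.0445 and 0.0505 m and x of plate_mid in the frame of clip between -0.004 and 0.004 m and y of plate_mid in the frame of clip between -0.012 and 0.012 m and angle between the z axis of plate_mid and the z axis of clip, either way round below 0.07 rad and angle between the x axis of plate_mid and the x axis of clip, either way round below 0.1 rad and value of joint flap below 0.3 rad), for 0.2 s.
2. the flap has sprung over to its viewing stop (value of joint flap above 1.3 rad), for 0.2 s.
At the end, for the whole second after the job is handed in: The larger plate sits in the clip, released, its bottom edge within 2.5 mm of the slot's floor, its centre within 12 mm of the clip's middle along the slot and 4 mm across it, its z axis within 0.07 rad and its face within 0.1 rad of the clip's; the flap is at its viewing stop (joint above 1.3 rad) (z of plate_mid in the frame of clip between 0.0445 and 0.0505 m and x of plate_mid in the frame of clip between -0.004 and 0.004 m and y of plate_mid in the frame of clip between -0.012 and 0.012 m and angle between the z axis of plate_mid and the z axis of clip, either way round below 0.07 rad and angle between the x axis of plate_mid and the x axis of clip, either way round below 0.1 rad and value of joint flap above 1.3 rad and contact force between the fingers and stand below 0.1 N); the robot touches nothing.
It fails at once if the smaller plate is moved out of its place (over 20 mm) (distance of small_plate_mid from where it was at the start of the episode above 0.02 m).
It fails at once if the bottle is moved over 20 mm or tipped (distance of bottle from where it was at the start of the episode above 0.02 m or angle between bottle's own z axis and vertical above 0.35 rad).
It fails at once if the loose cap is moved over 20 mm (distance of cap from where it was at the start of the episode above 0.02 m).
It also fails if it takes over 56 s, if anything falls off the work surface, if the arm or the gripper's body presses on something with over 40 N, if the wrist force passes 120 N, or if a joint passes its speed limit or range.

## Working session

There is one attempt and no reset: what is moved stays moved. The work goes in short steps, Python scripts to look and compute and a tool call to move; the robot and the scene stay as the last step left them, time stands still between calls to the robot, and variables do not carry over. Pictures are saved under pics/ and viewed, about 8 in all and at most 12, crops included, and the job is handed in when it is done.

Besides the shell and the picture viewer there is one more tool, called after "Call:" as a command line: name --argument value ..., lists and objects as JSON in quotes. jog_arm: Moves the arm, as the interface text tells. Its arguments: {"type":"object","properties":{"steps":{"type":"array"},"grip_force":{"type":"number"}},"required":["steps"]}

```bash
mkdir -p pics; ls; cat > h.py <<'E'
import numpy as np, cv2
from bench import ctrl, eyes
def f(c): return c["image"].shape[0]/2/np.tan(np.radians(c["fov_y"])/2)
def cloud(c):
    d=c["depth"]; v,u=np.mgrid[:d.shape[0],:d.shape[1]]
    P=np.stack([(u-c["cx"])/f(c)*d,(v-c["cy"])/f(c)*d,d],-1)
    W=(P-c["t"])@c["R"]; W[d==0]=np.nan; return W
def proj(c,X):
    p=np.asarray(X)@c["R"].T+c["t"]; return p[...,:2]/p[...,2:]*f(c)+[c["cx"],c["cy"]]
def save(n,im,s=1):
    cv2.imwrite(n,cv2.resize(im,None,fx=s,fy=s,interpolation=cv2.INTER_CUBIC)[...,::-1])
E
python3 - <<'E'
from h import *
ims=[]
for n in ("side","top"):
    c=eyes.camera(n); np.savez(n+".npz",**{k:v for k,v in c.items()}); 
    print(n,c["fov_y"],np.round(-c["R"].T@c["t"],3),np.round(c["R"][2],2))
    save(f"pics/{n}0.png",c["image"],1.5)
    for q in ("plate_mid","small_plate_mid","rack","stand","clip","clip_mouth","flap_hinge","flap_edge","bottle","cap","tube_rack"):
        print(q,[(np.round(r["point"],3).tolist(),round(r["score"],2)) for r in eyes.find_in(c,q)[:2]])
print(ctrl.read_state())
E
```

```text
pics
side 55.59512612771032 [ 0.322 -0.574  0.659] [ 0.27  0.74 -0.62]
plate_mid [([0.489, 0.162, 0.042], 0.65), ([0.554, -0.298, 0.068], 0.64)]
small_plate_mid [([0.494, -0.274, 0.074], 0.81)]
rack [([0.517, -0.292, 0.005], 0.93), ([0.559, 0.148, 0.021], 0.16)]
stand [([0.556, 0.147, 0.016], 0.93)]
clip [([0.49, 0.159, 0.042], 0.83)]
clip_mouth [([0.485, 0.167, 0.041], 0.88)]
flap_hinge [([0.557, 0.15, 0.022], 0.7)]
flap_edge [([0.59, 0.16, 0.062], 0.63)]
bottle [([0.692, -0.085, 0.077], 0.96)]
cap [([0.422, -0.052, 0.019], 0.66)]
tube_rack [([0.542, 0.409, 0.033], 0.84), ([0.486, 0.165, 0.037], 0.71)]
top 56.54431202800692 [0.5   0.087 1.179] [ 0.07  0.01 -1.  ]
plate_mid [([0.552, 0.162, 0.034], 0.68)]
small_plate_mid [([0.528, -0.268, 0.008], 0.16)]
rack [([0.528, -0.27, 0.006], 0.88), ([0.597, 0.167, 0.065], 0.36)]
stand [([0.55, 0.164, 0.033], 0.9)]
clip [([0.488, 0.174, 0.046], 0.7)]
clip_mouth [([0.49, 0.172, 0.044], 0.79)]
flap_hinge [([0.551, 0.164, 0.028], 0.78)]
flap_edge [([0.593, 0.167, 0.062], 0.68)]
bottle [([0.694, -0.064, 0.096], 0.78)]
cap [([0.43, -0.044, 0.02], 0.58)]
tube_rack [([0.55, 0.45, 0.035], 0.75)]
{'t': 1.2, 'q': array([-71.00076226,  30.73221049,  -0.25185894,  88.11471318,
         0.14959674,  61.15127211,  -4.07964384]), 'joint_vel': array([ 0.04074073, -0.04026803, -0.05847389,  0.03469683,  0.03158816,
        0.05405687,  0.11608782]), 'effort': array([-1.37930925e-06, -5.70912266e+01,  9.89774019e-01, -2.51908207e+01,
       -5.63504628e-02,  1.08213077e-02,  1.79244796e-05]), 'ee_pos': array([0.25180801, 0.59924532, 0.25773321]), 'orientation': array([[ 5.03876042e-05,  3.87358168e-01,  9.21929307e-01],
       [ 2.21283129e-05,  9.21929308e-01, -3.87358169e-01],
       [-9.99999998e-01,  3.99187903e-05,  3.78822263e-05]]), 'contact_force': array([-0.11905241, -0.33916078,  0.39123428]), 'moment': array([0.05381817, 0.03684684, 0.02152292]), 'gripper_width': 0.08801830107470648}
```

View images.

View pics/side0.png

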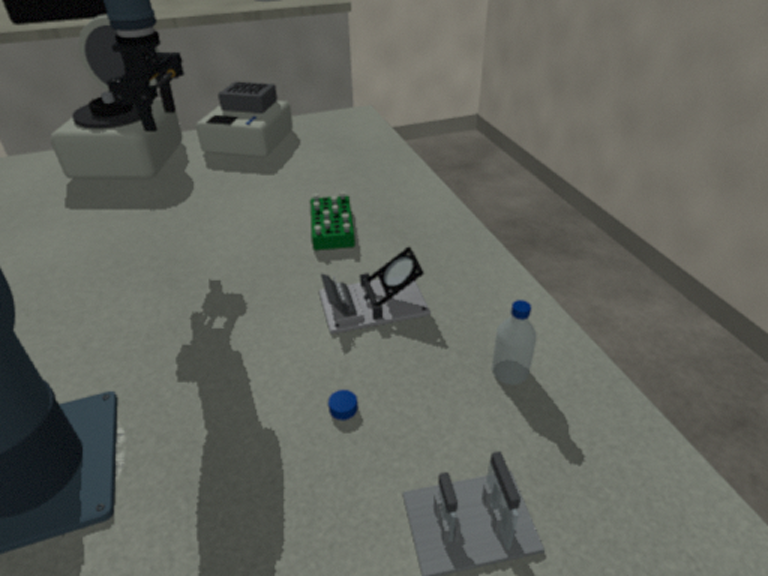

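View pics/top0.png

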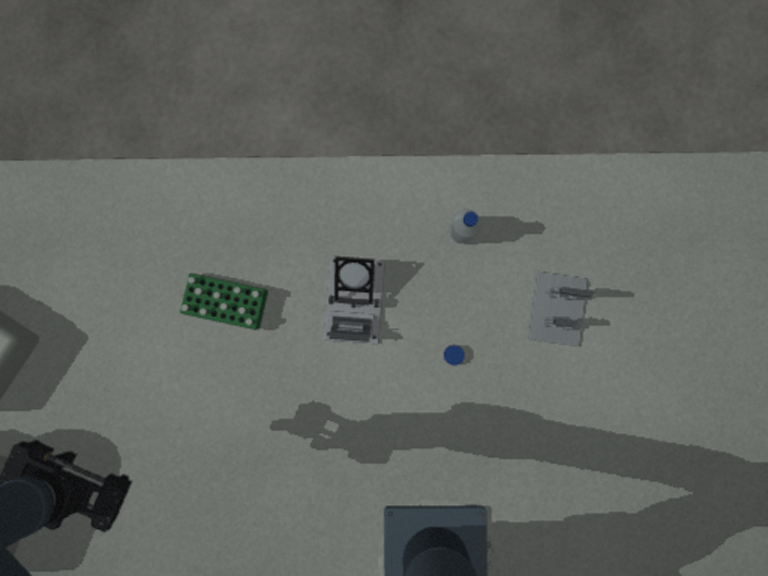

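Side view: larger plate in the far (+x) slot, bar at about (505,480); smaller at (447,490); stand clip at (338,295), parked flap at (400,272). Top view: rack at (558,308), stand at (355,300), cap (454,355), bottle (465,225). Now fit the poses from depth.

```bash
cat > fit.py <<'E'
from h import *
def rect(P):
    r=cv2.minAreaRect((P[:,:2]*1000).astype(np.float32)); b=cv2.boxPoints(r)
    e=b[1]-b[0]; e2=b[2]-b[1]
    return np.round(r[0],1),np.round(r[1],1),round(np.degrees(np.arctan2(e[1],e[0]))%90,2)
def sel(W,c,r,z0,z1):
    m=(np.hypot(W[...,0]-c[0],W[...,1]-c[1])<r)&(W[...,2]>z0)&(W[...,2]<z1); return W[m]
E
python3 - <<'E'
from fit import *
for n in ("side","top"):
    c=dict(np.load(n+".npz",allow_pickle=True)); c={k:(v.item() if v.ndim==0 else v) for k,v in c.items()}
    W=cloud(c); print(n)
    f0=W[(abs(W[...,0]-.45)<.15)&(abs(W[...,1]+.05)<.1)]; print(" floor z",np.nanmedian(f0[:,2]))
    for nm,ce,r,z0,z1 in (("rack base",(.528,-.27),.12,.004,.012),("big bar",(.56,-.28),.07,.088,.12),("small bar",(.495,-.28),.06,.068,.0865),("stand base",(.55,.16),.14,.006,.014),("cap",(.43,-.045),.05,.012,.03),("bottlecap",(.69,-.07),.06,.12,.17)):
        P=sel(W,ce,r,z0,z1); print(nm,len(P),rect(P) if len(P)>4 else "", np.round(P.mean(0)*1000,1) if len(P) else "")
    P=sel(W,(.55,.16),.13,.015,.12)
    R=np.c_[P*1000,W[...,:1].repeat(1,-1)[0,0].repeat(len(P))[:,None]]
    for zz in range(15,110,8):
        Q=P[(P[:,2]*1000>=zz)&(P[:,2]*1000<zz+8)]
        if len(Q): print(zz,len(Q),"x",np.round(Q[:,0].min(),3),np.round(Q[:,0].max(),3),"y",np.round(Q[:,1].min(),3),np.round(Q[:,1].max(),3))
E
```

```text
side
 floor z -0.0005053189736842599
rack base 3256 (array([ 528.4, -275.7]), array([111. , 150.5]), np.float32(81.17)) [ 516.7 -285.1    7.4]
big bar 344 (array([ 558.9, -286.4]), array([64.7, 13.1]), np.float32(81.49)) [ 556.7 -290.2  100.6]
small bar 216 (array([ 522.9, -272. ]), array([42.5, 65.9]), np.float32(79.22)) [ 496.1 -270.1   80.8]
stand base 1062 (array([550.3, 167.3]), array([122., 184.]), np.float32(85.08)) [555.1 148.6   9.4]
cap 267 (array([429.4, -48.3]), array([42.3, 42.2]), np.float32(45.29)) [429.4 -50.1  18.7]
bottlecap 151 (array([702.1, -70.6]), array([27.5, 26.5]), np.float32(86.03)) [699.7 -74.1 135.5]
15 211 x 0.471 0.55 y 0.113 0.216
23 162 x 0.482 0.563 y 0.115 0.215
31 134 x 0.479 0.572 y 0.114 0.221
39 126 x 0.474 0.581 y 0.125 0.213
47 163 x 0.467 0.591 y 0.124 0.215
55 181 x 0.462 0.599 y 0.123 0.217
63 103 x 0.484 0.613 y 0.122 0.204
71 114 x 0.6 0.626 y 0.12 0.205
79 97 x 0.615 0.638 y 0.12 0.204
87 28 x 0.623 0.635 y 0.123 0.199
top
 floor z 0.0011942647410837308
rack base 1444 (array([ 527. , -271.6]), array([234.5, 232.4]), np.float32(89.49)) [ 
[... 157 characters left out ...]
]), array([44.1, 12.2]), np.float32(80.97)) [ 499.6 -263.5   81.8]
stand base 775 (array([555.5, 163.3]), array([238.7, 243.1]), np.float32(63.99)) [548.8 161.3  10.4]
cap 144 (array([430.8, -48. ]), array([41.3, 41. ]), np.float32(44.55)) [431.8 -48.2  20.8]
bottlecap 78 (array([704.2, -70.6]), array([26.4, 25.3]), np.float32(26.3)) [703.6 -70.3 140.2]
15 152 x 0.463 0.638 y 0.107 0.225
23 123 x 0.488 0.556 y 0.124 0.214
31 144 x 0.485 0.563 y 0.117 0.22
39 103 x 0.479 0.581 y 0.12 0.212
47 175 x 0.464 0.59 y 0.126 0.215
55 194 x 0.464 0.602 y 0.125 0.214
63 108 x 0.486 0.611 y 0.122 0.204
71 110 x 0.594 0.625 y 0.122 0.203
79 94 x 0.612 0.637 y 0.121 0.202
87 65 x 0.624 0.637 y 0.121 0.201
```

```bash
cat >> h.py <<'E'
from scipy.spatial.transform import Rotation as Ro
def tool(z_axis_up, y): # tool x = -z_axis_up, tool y ~ y
    x=-np.asarray(z_axis_up,float); y=np.asarray(y,float); y=y-x*(x@y); y/=np.linalg.norm(y); return np.c_[x,y,np.cross(x,y)]
def go(pos,R,base=None):
    s=ctrl.read_state(); p0,R0=(s["ee_pos"],s["orientation"]) if base is None else base
    tv=Ro.from_matrix(R0.T@R).as_rotvec(); off=R0.T@(np.asarray(pos)-p0)*100
    n=max(np.degrees(np.linalg.norm(tv))/8.59,np.linalg.norm(off)/5)
    print("turn",np.round(tv,3).tolist(),"offset",np.round(off,2).tolist(),"rows>=%.1f"%n); return tv,off
E
python3 - <<'E'
from fit import *
yaw=np.radians(-4.92); ax=np.array([np.cos(yaw),np.sin(yaw)]); ay=np.array([-ax[1],ax[0]])
for n in ("side","top"):
    c=dict(np.load(n+".npz",allow_pickle=True)); c={k:(v.item() if v.ndim==0 else v) for k,v in c.items()}
    W=cloud(c); P=sel(W,(.55,.165),.13,.004,.12)*1000
    d=P[:,:2]-[542.8,167.9]; S=np.c_[d@ax,d@ay,P[:,2]]
    B=S[(S[:,2]>7)&(S[:,2]<13)&(abs(S[:,0])<110)&(abs(S[:,1])<70)]
    print(n,"base",np.percentile(B[:,0],[1,99]),np.percentile(B[:,1],[1,99]))
    for nm,y0,y1 in (("mid",-20,20),("all",-44,44)):
        print(nm)
        for z in range(14,72,4):
            Q=S[(S[:,2]>=z)&(S[:,2]<z+4)&(S[:,1]>y0)&(S[:,1]<y1)&(S[:,0]<0)]
            if len(Q): print(z,np.unique((Q[:,0]/3).round()*3,return_counts=True)[0].tolist(),"y",Q[:,1].min().round(),Q[:,1].max().round())
    E=S[(S[:,2]>50)&(S[:,0]>0)]; print("flap y",E[:,1].min(),E[:,1].max(),"xmax",E[:,0].max())
s=np.radians(-8.8)
go((.5585,-.285,.20),tool((0,0,1),(np.cos(s),np.sin(s),0)))
E
```

```text
side base [-83.30845049  97.74443257] [-59.56856283  56.78388755]
mid
14 [-69.0, -63.0, -60.0, -30.0, -27.0, -24.0, -21.0, -3.0] y -20.0 12.0
18 [-69.0, -66.0, -63.0, -48.0, -45.0, -33.0, -30.0, -27.0, -24.0, -21.0, -9.0, -6.0, -3.0, -0.0] y -20.0 17.0
22 [-48.0, -45.0, -36.0, -33.0, -3.0, -0.0] y -18.0 16.0
26 [-51.0, -39.0, -36.0, -3.0, -0.0] y -19.0 18.0
30 [-54.0, -42.0, -39.0, -0.0] y -18.0 20.0
34 [-57.0, -54.0, -45.0, -42.0] y -18.0 15.0
38 [-60.0, -57.0, -45.0] y -19.0 19.0
42 [-63.0, -60.0, -54.0, -51.0, -48.0] y -19.0 20.0
46 [-63.0, -54.0, -51.0, -48.0] y -20.0 7.0
50 [-69.0, -66.0, -63.0] y -19.0 19.0
54 [-78.0, -75.0, -72.0, -69.0, -57.0] y -19.0 19.0
58 [-78.0, -75.0, -57.0] y -19.0 18.0
62 [-57.0] y -20.0 19.0
all
14 [-69.0, -66.0, -63.0, -60.0, -57.0, -54.0, -51.0, -48.0, -45.0, -39.0, -36.0, -30.0, -27.0, -24.0, -21.0, -3.0] y -44.0 42.0
18 [-69.0, -66.0, -63.0, -60.0, -57.0, -54.0, -51.0, -48.0, -45.0, -42.0, -39.0, -36.0, -33.0, -30.0, -27.0, -24.0, -21.0, -9.0, -6.0, -3.0, -0.0] y -43.0 41.0
22 [-54.0, -51.0, -48.0, -45.0, -42.0, -39.0, -36.0, -33.0, -3.0, -0.0] y
[... 1767 characters left out ...]
.0] y -42.0 40.0
30 [-54.0, -51.0, -48.0, -42.0, -39.0, -36.0, -33.0] y -41.0 42.0
34 [-54.0, -51.0, -42.0, -39.0, -36.0] y -40.0 41.0
38 [-60.0, -57.0, -54.0, -51.0, -45.0, -42.0] y -34.0 33.0
42 [-60.0, -57.0, -51.0, -48.0, -45.0] y -40.0 40.0
46 [-63.0, -60.0, -57.0, -54.0, -51.0, -48.0, -45.0] y -37.0 42.0
50 [-69.0, -66.0, -63.0, -60.0, -54.0, -51.0, -48.0] y -41.0 41.0
54 [-78.0, -75.0, -72.0, -69.0, -66.0, -63.0, -54.0] y -42.0 41.0
58 [-78.0, -75.0, -72.0, -69.0, -66.0, -57.0, -54.0] y -42.0 39.0
62 [-72.0, -57.0, -54.0] y -22.0 39.0
66 [-54.0] y 12.0 12.0
flap y -40.9507968858967 40.98536499643894 xmax 93.53479628210599
turn [1.327, 0.0, -0.0] offset [5.77, -69.64, 62.53] rows>=18.8
```

Call:
jog_arm --steps '[{"turn": [1.327, 0, 0], "offset": [5.8, -69.7, 62.6], "grip": 0.45}, {"turn": [1.327, 0, 0], "offset": [5.8, -69.7, 62.6], "grip": 0.45}, {"turn": [1.327, 0, 0], "offset": [5.8, -69.7, 62.6], "grip": 0.45}, {"turn": [1.327, 0, 0], "offset": [5.8, -69.7, 62.6], "grip": 0.45}, {"turn": [1.327, 0, 0], "offset": [5.8, -69.7, 62.6], "grip": 0.45}, {"turn": [1.327, 0, 0], "offset": [5.8, -69.7, 62.6], "grip": 0.45}, {"turn": [1.327, 0, 0], "offset": [5.8, -69.7, 62.6], "grip": 0.45}, {"turn": [1.327, 0, 0], "offset": [5.8, -69.7, 62.6], "grip": 0.45}, {"turn": [1.327, 0, 0], "offset": [5.8, -69.7, 62.6], "grip": 0.45}, {"turn": [1.327, 0, 0], "offset": [5.8, -69.7, 62.6], "grip": 0.45}, {"turn": [1.327, 0, 0], "offset": [5.8, -69.7, 62.6], "grip": 0.45}, {"turn": [1.327, 0, 0], "offset": [5.8, -69.7, 62.6], "grip": 0.45}, {"turn": [1.327, 0, 0], "offset": [5.8, -69.7, 62.6], "grip": 0.45}, {"turn": [1.327, 0, 0], "offset": [5.8, -69.7, 62.6], "grip": 0.45}, {"turn": [1.327, 0, 0], "offset": [5.8, -69.7, 62.6], "grip": 0.45}, {"turn": [1.327, 0, 0], "offset": [5.8, -69.7, 62.6], "grip": 0.45}, {"turn": [1.327, 0, 0], "offset": [5.8, -69.7, 62.6], "grip": 0.45}, {"turn": [1.327, 0, 0], "offset": [5.8, -69.7, 62.6], "grip": 0.45}, {"turn": [1.327, 0, 0], "offset": [5.8, -69.7, 62.6], "grip": 0.45}, {"turn": [1.327, 0, 0], "offset": [5.8, -69.7, 62.6], "grip": 0.45}]'

```text
t: 3.2
ee_pos: [0.5586, -0.2923, 0.1997]
orientation: [[0.001, 0.987, -0.16], [-0.005, -0.16, -0.987], [-1.0, 0.001, 0.004]]
contact_force: [0.1, -0.7, 0.6]
gripper_width: 0.0484
```

```bash
python3 - <<'E'
from fit import *
c=eyes.camera("side"); W=cloud(c)
P=sel(W,(.559,-.286),.045,.09,.108); print(len(P), rect(P) if len(P)>4 else "")
save("pics/s1.png",c["image"][250:384,230:380],4)
s=np.radians(-8.8); st=ctrl.read_state(); print(st["ee_pos"],st["q"])
go((.559,-.286,.094),tool((0,0,1),(np.cos(s),np.sin(s),0)))
E
```

```text
335 (array([ 558.6, -286.6]), array([65.2, 13. ]), np.float32(80.67))
[ 0.55847402 -0.28882669  0.19946653] [  3.13872648  34.95201597  28.96255458  95.73197769 -19.81524103
  54.45943774  30.31185129]
turn [-0.004, 0.002, 0.0] offset [10.55, 0.01, -0.31] rows>=2.1
```

View pics/s1.png

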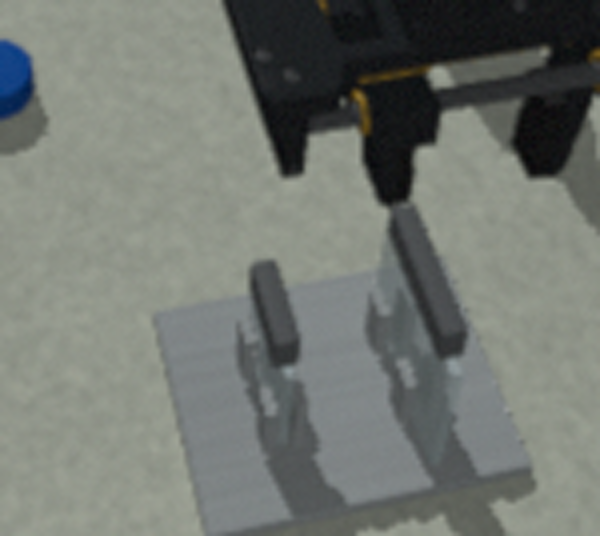

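The big plate is still in the far slot with its bar at (430,280) in the crop, and the open fingers are straight above it. I'll descend and grip.

Call:
jog_arm --steps '[{"turn": [0, 0, 0], "offset": [0, 0, 0], "grip": 0.45}, {"turn": [0, 0, 0], "offset": [0, 0, 0], "grip": 0.45}, {"turn": [0, 0, 0], "offset": [3.5, 0, 0], "grip": 0.45}, {"turn": [0, 0, 0], "offset": [6, 0, 0], "grip": 0.45}, {"turn": [0, 0, 0], "offset": [8.5, 0, 0], "grip": 0.45}, {"turn": [0, 0, 0], "offset": [10.5, 0, 0], "grip": 0.45}, {"turn": [0, 0, 0], "offset": [10.5, 0, 0], "grip": 0.45}, {"turn": [0, 0, 0], "offset": [10.5, 0, 0], "grip": 0.45}, {"turn": [0, 0, 0], "offset": [10.5, 0, 0], "grip": 1}, {"turn": [0, 0, 0], "offset": [10.5, 0, 0], "grip": 1}, {"turn": [0, 0, 0], "offset": [10.5, 0, 0], "grip": 1}, {"turn": [0, 0, 0], "offset": [10.5, 0, 0], "grip": 1}, {"turn": [0, 0, 0], "offset": [10.5, 0, 0], "grip": 1}, {"turn": [0, 0, 0], "offset": [10.5, 0, 0], "grip": 1}, {"turn": [0, 0, 0], "offset": [10.5, 0, 0], "grip": 1}]' --grip_force 30

```text
t: 4.75
ee_pos: [0.5591, -0.2859, 0.095]
orientation: [[0.0, 0.988, -0.153], [-0.0, -0.153, -0.988], [-1.0, 0.0, -0.0]]
contact_force: [-0.2, 1.5, 2.8]
gripper_width: 0.0116
```

Call:
jog_arm --steps '[{"turn": [0, 0, 0], "offset": [-1, 0, 0], "grip": 1}, {"turn": [0, 0, 0], "offset": [-3, 0, 0], "grip": 1}, {"turn": [0, 0, 0], "offset": [-6, 0, 0], "grip": 1}, {"turn": [0, 0, 0], "offset": [-10, 0, 0], "grip": 1}, {"turn": [0, 0, 0], "offset": [-14, 0, 0], "grip": 1}, {"turn": [0, 0, 0], "offset": [-14, 0, 0], "grip": 1}, {"turn": [0, 0, 0], "offset": [-14, 0, 0], "grip": 1}, {"turn": [0, 0, 0], "offset": [-14, 0, 0], "grip": 1}]'

```text
t: 5.55
ee_pos: [0.5581, -0.2851, 0.2335]
orientation: [[-0.002, 0.988, -0.153], [0.001, -0.153, -0.988], [-1.0, -0.002, -0.001]]
contact_force: [0.1, -0.2, -1.5]
gripper_width: 0.0118
```

```bash
cat >> h.py <<'E'
yaw=np.radians(-4.92); AX=np.array([np.cos(yaw),np.sin(yaw),0]); AY=np.array([-AX[1],AX[0],0]); UP=np.array([0,0,1.])
SO=np.array([.5428,.1679,0])
CZ=-.5*AX+np.sqrt(.75)*UP; CX=np.sqrt(.75)*AX+.5*UP
CO=SO-.045*AX+.022*UP; RC=tool(CZ,CX)
E
python3 - <<'E'
from h import *
s=ctrl.read_state(); print(s["ee_pos"],s["gripper_width"],s["contact_force"])
for b in (.075,): p=CO+CZ*(.087+b); print(p); go(p,RC)
c=eyes.camera("side"); save("pics/s2.png",c["image"][180:384,200:400],3)
E
```

```text
[ 0.5581442  -0.28513515  0.23348523] 0.011800914091608897 [ 0.05058721 -0.21366744 -1.52028911]
[0.41726426 0.17870635 0.16229612]
turn [-0.067, 0.017, 0.526] offset [7.2, -21.01, -43.67] rows>=9.8
```

View pics/s2.png

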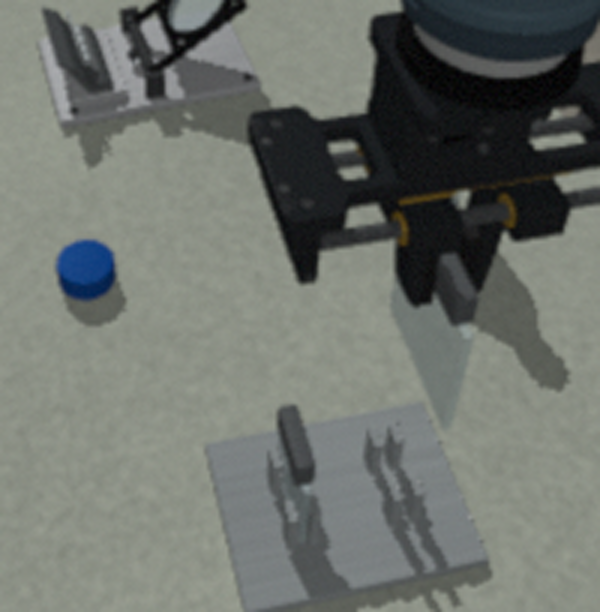

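Plate held at its bar (455,285 in the crop), the smaller plate untouched. Next is the transit to a point above the clip mouth, with the tilt.

```bash
python3 - <<'E'
from h import *
s=np.radians(-8.8); base=(np.array([.5589,-.2859,.2350]),tool((0,0,1),(np.cos(s),np.sin(s),0)))
p=CO+CZ*(.087+.06)+.04*UP; print(p); go(p,RC,base)
E
```

```text
[0.42473662 0.17806312 0.18930573]
turn [-0.066, 0.018, 0.523] offset [4.57, -20.36, -43.8] rows>=9.7
```

Call:
jog_arm --steps '[{"turn": [-0.007, 0.002, 0.052], "offset": [0.5, -2, -4.4], "grip": 1}, {"turn": [-0.066, 0.018, 0.523], "offset": [4.6, -20.4, -43.8], "grip": 1}, {"turn": [-0.066, 0.018, 0.523], "offset": [4.6, -20.4, -43.8], "grip": 1}, {"turn": [-0.066, 0.018, 0.523], "offset": [4.6, -20.4, -43.8], "grip": 1}, {"turn": [-0.066, 0.018, 0.523], "offset": [4.6, -20.4, -43.8], "grip": 1}, {"turn": [-0.066, 0.018, 0.523], "offset": [4.6, -20.4, -43.8], "grip": 1}, {"turn": [-0.066, 0.018, 0.523], "offset": [4.6, -20.4, -43.8], "grip": 1}, {"turn": [-0.066, 0.018, 0.523], "offset": [4.6, -20.4, -43.8], "grip": 1}, {"turn": [-0.066, 0.018, 0.523], "offset": [4.6, -20.4, -43.8], "grip": 1}, {"turn": [-0.066, 0.018, 0.523], "offset": [4.6, -20.4, -43.8], "grip": 1}, {"turn": [-0.066, 0.018, 0.523], "offset": [4.6, -20.4, -43.8], "grip": 1}, {"turn": [-0.066, 0.018, 0.523], "offset": [4.6, -20.4, -43.8], "grip": 1}, {"turn": [-0.066, 0.018, 0.523], "offset": [4.6, -20.4, -43.8], "grip": 1}, {"turn": [-0.066, 0.018, 0.523], "offset": [4.6, -20.4, -43.8], "grip": 1}, {"turn": [-0.066, 0.018, 0.523], "offset": [4.6, -20.4, -43.8], "grip": 1}]'

```text
t: 7.1
ee_pos: [0.4369, 0.19, 0.1932]
orientation: [[0.485, 0.87, -0.087], [-0.052, -0.071, -0.996], [-0.873, 0.488, 0.011]]
contact_force: [0.3, -1.2, -1.5]
gripper_width: 0.0114
```

```bash
python3 - <<'E'
from fit import *
c=eyes.camera("side"); t=eyes.camera("top"); s=ctrl.read_state(); print(s["t"],s["ee_pos"],s["q"],s["gripper_width"])
print(np.round(s["orientation"],3),np.round(RC,3))
p=CO+CZ*(.087+.055); go(p,RC)
save("pics/s3.png",np.hstack([c["image"][100:250,170:320],t["image"][130:280,150:300]]),2.6)
# bar points in TCP frame and jaw in clip frame
for n,k in (("side",c),("top",t)):
    W=cloud(k); R=s["orientation"]; L=((W-s["ee_pos"])@R*1000).reshape(-1,3)
    col=k["image"].reshape(-1,3)
    m=(abs(L[:,2])<50)&(abs(L[:,1])<30)&(L[:,0]>-15)&(L[:,0]<100)
    Q=L[m]; 
    for a in range(-15,100,10):
        q=Q[(Q[:,0]>=a)&(Q[:,0]<a+10)]
        if len(q): print(n,a,len(q),"y",np.percentile(q[:,1],[2,50,98]).round(),"z",np.percentile(q[:,2],[2,98]).round())
E
```

```text
7.2 [0.43703131 0.18998051 0.19314996] [-98.23560193  27.5353714   68.61696541 137.25535905 -32.99226322
  11.03056289 -10.64676419] 0.011751289850825894
[[ 0.485  0.87  -0.086]
 [-0.051 -0.07  -0.996]
 [-0.873  0.488  0.011]] [[ 0.498  0.863 -0.086]
 [-0.043 -0.074 -0.996]
 [-0.866  0.5    0.   ]]
turn [0.005, 0.01, 0.014] offset [3.79, -3.12, 1.24] rows>=1.0
side -15 109 y [-20.  -1.  21.] z [-23.  32.]
side -5 70 y [-19.   5.  21.] z [ 7. 34.]
side 5 64 y [-19.   5.  20.] z [-3. 41.]
side 15 28 y [-14.   2.  14.] z [ 2. 42.]
side 25 22 y [-2.  2.  3.] z [-4. 42.]
side 35 28 y [-2.  2.  3.] z [-21.  41.]
side 45 33 y [-2.  2.  2.] z [-34.  42.]
side 55 30 y [-2.  2.  3.] z [-37.  42.]
side 65 31 y [-2.  2.  3.] z [-35.  43.]
side 75 28 y [-1.  2.  3.] z [-33.  42.]
side 85 6 y [-2.  2.  2.] z [-20.  40.]
top -5 7 y [5. 6. 8.] z [-25.  29.]
top 5 15 y [-2.  2.  7.] z [27. 40.]
top 15 11 y [1. 3. 5.] z [26. 39.]
top 25 8 y [2. 3. 4.] z [27. 38.]
top 35 14 y [-0.  2.  4.] z [25. 40.]
top 45 9 y [2. 3. 4.] z [25. 39.]
top 55 11 y [2. 3. 4.] z [26. 40.]
top 65 10 y [2. 3. 4.] z [25. 39.]
top 75 10 y [2. 3. 5.] z [25. 39.]
top 85 2 y [2. 2. 2.] z [26. 35.]
```

View pics/s3.png

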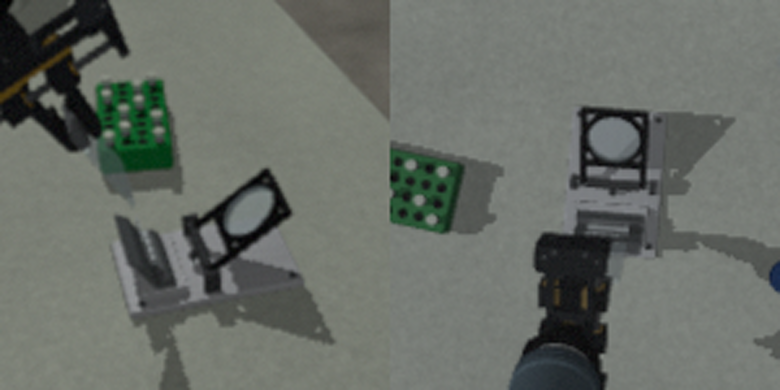

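```bash
cat > kin.py <<'E'
from h import *
import itertools, json
from scipy.optimize import least_squares
def chain(q,s):
    A=[np.eye(3)]
    for i in range(7): A.append(A[-1]@Ro.from_euler("zyzyzyz"[i],s[i]*q[i],degrees=True).as_matrix())
    return A
def basis(q,s):  # tcp = basis @ params: link offsets (3 per frame)
    return np.hstack(chain(q,s))
E
python3 - <<'E'
from kin import *
st=ctrl.read_state()
D=[([-71.00076226,30.73221049,-0.25185894,88.11471318,0.14959674,61.15127211,-4.07964384],[0.25180801,0.59924532,0.25773321],[[0,0.387358168,0.921929307],[0,.921929308,-.387358169],[-1,0,0]]),
([3.13872648,34.95201597,28.96255458,95.73197769,-19.81524103,54.45943774,30.31185129],[0.55847402,-0.28882669,0.19946653],None),
(st["q"].tolist(),st["ee_pos"].tolist(),st["orientation"].tolist())]
json.dump(D,open("d.json","w"))
best=[]
for s in itertools.product((1,-1),repeat=7):
    M=[chain(d[0],s)[-1].T@np.array(d[2]) for d in D if d[2]]
    T=[Ro.from_matrix(m) for m in M]; e=np.degrees((T[0].inv()*T[1]).magnitude()); 
    z=chain(D[1][0],s)[-1]@M[0]; e2=np.degrees(np.arccos(np.clip(-z[2,0],-1,1)))
    best.append((e+e2,e,e2,s,M[0].round(2).tolist()))
best.sort(key=lambda b:b[0])
for b in best[:6]: print(b)
E
```

```text
(np.float64(0.09965814592083075), np.float64(0.0031531361550729596), np.float64(0.0965050097657578), (-1, 1, -1, 1, -1, 1, -1), [[0.0, -1.0, 0.0], [0.0, 0.0, -1.0], [1.0, 0.0, 0.0]])
(np.float64(13.229904552499551), np.float64(13.134241092086633), np.float64(0.09566346041291886), (-1, 1, -1, 1, -1, 1, 1), [[0.0, -0.99, 0.14], [0.0, -0.14, -0.99], [1.0, 0.0, 0.0]])
(np.float64(40.1403411638859), np.float64(40.04467770347298), np.float64(0.09566346041291886), (1, -1, -1, -1, -1, -1, 1), [[-0.0, 0.69, -0.72], [-0.0, 0.72, 0.69], [1.0, 0.0, 0.0]])
(np.float64(50.554555291064375), np.float64(18.76328567785373), np.float64(31.79126961321065), (1, -1, -1, 1, 1, 1, -1), [[0.88, 0.4, -0.27], [-0.06, 0.64, 0.76], [0.48, -0.65, 0.59]])
(np.float64(53.06415044662589), np.float64(52.96764543686013), np.float64(0.0965050097657578), (1, -1, -1, -1, -1, -1, -1), [[-0.0, 0.79, -0.62], [-0.0, 0.62, 0.79], [1.0, 0.0, 0.0]])
(np.float64(55.58324495866145), np.float64(23.283721713614362), np.float64(32.29952324504709), (1, -1, -1, -1, 1, -1, -1), [[0.0, 0.79, -0.61], [0.0, 0.61, 0.79], [1.0, -0.0, -0.0]])
```

```bash
cat >> kin.py <<'E'
S=(-1,1,-1,1,-1,1,-1)
names=["x1","z1","y2","x2","z3","x3","y4","x4","z5","x5","y6","x6","z7"]
cols=[3*int(n[1])+"xyz".index(n[0]) for n in names]
E
python3 - <<'E'
from kin import *
D=json.load(open("d.json"))
B=np.vstack([basis(d[0],S)[:,cols] for d in D]); y=np.hstack([d[1] for d in D])
core=[names.index(n) for n in ("z1","z3","z5","z7")]
res=[]
rest=[i for i in range(13) if i not in core]
for k in (0,1,2,3,4):
    for c in itertools.combinations(rest,k):
        ix=core+list(c); p,*_=np.linalg.lstsq(B[:,ix],y,rcond=None); r=np.abs(B[:,ix]@p-y).max()
        res.append((k,r*1000,[(names[i],round(v,4)) for i,v in zip(ix,p)]))
for k in range(5):
    for r in sorted([r for r in res if r[0]==k],key=lambda r:r[1])[:4]: print(r)
E
```

```text
(0, np.float64(40.5487203131458), [('z1', np.float64(0.434)), ('z3', np.float64(0.4568)), ('z5', np.float64(0.4813)), ('z7', np.float64(0.3284))])
(1, np.float64(8.01989581233803), [('z1', np.float64(0.3609)), ('z3', np.float64(0.4787)), ('z5', np.float64(0.4555)), ('z7', np.float64(0.2881)), ('y2', np.float64(-0.0395))])
(1, np.float64(11.280096312131255), [('z1', np.float64(0.3512)), ('z3', np.float64(0.526)), ('z5', np.float64(0.4421)), ('z7', np.float64(0.339)), ('y4', np.float64(-0.0419))])
(1, np.float64(14.227316406910079), [('z1', np.float64(0.3837)), ('z3', np.float64(0.5434)), ('z5', np.float64(0.4363)), ('z7', np.float64(0.3834)), ('y6', np.float64(-0.0412))])
(1, np.float64(39.373598167304095), [('z1', np.float64(0.5779)), ('z3', np.float64(0.3321)), ('z5', np.float64(0.4873)), ('z7', np.float64(0.3246)), ('x2', np.float64(0.0724))])
(2, np.float64(0.052371700963504964), [('z1', np.float64(0.3483)), ('z3', np.float64(0.5042)), ('z5', np.float64(0.4462)), ('z7', np.float64(0.3087)), ('y2', np.float64(-0.0244)), ('y4', np.float64(-0.0206))])
(2, np.float64(2.893044695513103
[... 1905 characters left out ...]
('z5', np.float64(0.4461)), ('z7', np.float64(0.3091)), ('y2', np.float64(-0.0244)), ('y4', np.float64(-0.0202)), ('y6', np.float64(-0.0004)), ('x6', np.float64(0.0))])
(4, np.float64(5.852622830815335e-07), [('z1', np.float64(0.3485)), ('z3', np.float64(0.5044)), ('z5', np.float64(0.4461)), ('z7', np.float64(0.3091)), ('y2', np.float64(-0.0244)), ('y4', np.float64(-0.0202)), ('x5', np.float64(-0.0)), ('y6', np.float64(-0.0004))])
(4, np.float64(7.166347515408233e-07), [('z1', np.float64(0.3485)), ('z3', np.float64(0.5044)), ('z5', np.float64(0.4461)), ('z7', np.float64(0.3091)), ('y2', np.float64(-0.0244)), ('x3', np.float64(-0.0)), ('y4', np.float64(-0.0202)), ('y6', np.float64(-0.0004))])
```

```bash
cat >> kin.py <<'E'
P=dict(z1=.3485,z3=.5044,z5=.4461,z7=.3091,y2=-.0244,y4=-.0202,y6=-.0004); PV=np.array([P.get(n,0) for n in names])
LO=np.array([-154.64,-21.42,-72.66,13.99,-74.86,10.95,-158.01]);HI=np.array([154.64,123.67,72.17,137.28,254.86,109.41,158.01])
RT=np.array([[0,-1,0],[0,0,-1],[1,0,0.]])
def fk(q):
    A=chain(q,S); return np.hstack(A)[:,cols]@PV, A[-1]@RT
def err(q,p,R):
    a,b=fk(q); return np.r_[(a-p)*10,Ro.from_matrix(R.T@b).as_rotvec()*3]
def ik(p,R,seed,m=.3):
    r=least_squares(lambda q:err(q,p,R),np.clip(seed,LO+m+.1,HI-m-.1),bounds=(LO+m,HI-m),x_scale=30.,max_nfev=150); return r.x,np.linalg.norm(r.fun)
E
cat > t.py <<'E'
from kin import *
rng=np.random.default_rng(0); cur=ctrl.read_state()["q"]
for flip in (0,1):
  for b in (0,.03,.05,.08):
    R=RC@np.diag([1,-1,-1]) if flip else RC
    p=CO+CZ*(.087+b); sols=[]
    for k in range(30):
        q,e=ik(p,R,cur if k==0 else rng.uniform(LO,HI))
        sols.append((e,q))
    ok=[q for e,q in sols if e<1e-3]
    e0=min(sols,key=lambda s:s[0])
    print(flip,b,"cur-seed err %.3f"%sols[0][0],"n ok",len(ok))
    for q in sorted(ok,key=lambda q:-min((q-LO).min(),(HI-q).min()))[:3]: print("   ",q.round(0).astype(int).tolist())
    if not ok: print("   best",e0[0],e0[1].round(0).tolist())
E
time python3 t.py
```

```text
0 0 cur-seed err 0.336 n ok 13
    [16, 51, -68, 134, 103, 64, -126]
    [15, 49, -67, 134, 102, 62, -127]
    [9, 42, -58, 135, 101, 53, -130]
0 0.03 cur-seed err 0.236 n ok 12
    [6, 35, -56, 136, 96, 48, -129]
    [3, 33, -52, 136, 96, 45, -130]
    [-8, 28, -38, 137, 95, 37, -132]
0 0.05 cur-seed err 0.223 n ok 17
    [17, 41, -71, 136, 94, 59, -125]
    [15, 39, -69, 136, 94, 57, -125]
    [13, 37, -66, 136, 93, 54, -126]
0 0.08 cur-seed err 0.263 n ok 15
    [17, 34, -72, 137, 88, 54, -123]
    [15, 31, -69, 137, 87, 51, -123]
    [14, 31, -68, 137, 87, 51, -123]
1 0 cur-seed err 0.206 n ok 10
    [16, 50, -68, 134, 102, 63, 54]
    [-1, 35, -45, 135, 101, 44, 46]
    [-4, 34, -41, 135, 101, 41, 45]
1 0.03 cur-seed err 0.125 n ok 15
    [15, 43, -68, 136, 97, 58, 54]
    [8, 36, -58, 136, 96, 50, 52]
    [8, 36, -58, 136, 96, 50, 51]
1 0.05 cur-seed err 0.000 n ok 18
    [15, 39, -68, 136, 93, 56, 55]
    [12, 36, -65, 136, 93, 53, 54]
    [17, 42, -72, 136, 94, 60, 55]
1 0.08 cur-seed err 0.000 n ok 14
    [17, 34, -72, 137, 88, 54, 57]
    [14, 31, -68, 137, 87, 51, 57]
    [14, 31, -68, 137, 87, 51, 57]
real	1m38.880s
user	1m39.374s
sys	0m0.056s
```

```bash
cat >> kin.py <<'E'
sr=np.radians(-8.8); RX=np.array([np.cos(sr),np.sin(sr),0]); RY=np.array([-RX[1],RX[0],0])
def tilt(fx,fy,a,sg): # tool pointing down, tilted a deg outward along fx, jaw along sg*fy
    a=np.radians(a); return tool(np.cos(a)*UP-np.sin(a)*fx, sg*fy)
E
cat > t.py <<'E'
from kin import *
for sg in (1,-1):
  for al in (0,10):
    print("sg",sg,"alpha",al)
    q=np.array([3,35,0,95,0,55,sg*-90.])
    for nm,p,R in (("rack",np.array([.559,-.286,.094]),tilt(RX,RY,al-30,sg)),("rack up",np.array([.559,-.286,.234]),tilt(RX,RY,al-30,sg)),("b.08",CO+CZ*(.086+.08),tilt(AX,AY,al,sg)),("home",CO+CZ*.086,tilt(AX,AY,al,sg)),("push0",SO+.13*AX+.08*UP,tilt(AX,AY,0,sg)),("push1",SO+.03*AX+.12*UP,tilt(AX,AY,0,sg))):
        best=min((ik(p,R,np.r_[s,q[1:6],z],3) for s in (-60,-20,20,60) for z in (-110,-60,0,60,110)),key=lambda r:r[1]+1e-6*abs(r[0][2])+1e-6*abs(r[0][4]))
        print(nm,p.round(3),"err %.4f"%best[1],best[0].round(0).astype(int).tolist())
E
python3 t.py; python3 - <<'E'
from kin import *
s=ctrl.read_state(); print(s["ee_pos"])
b=(np.array([.42474,.17806,.18931]),RC)
go([.5589,-.2859,.2350],tool(UP,RX),(s["ee_pos"],s["orientation"])); go([.5589,-.2859,.2350],tool(UP,RX),b)
E
```

```text
sg 1 alpha 0
rack [ 0.559 -0.286  0.094] err 0.0000 [24, 56, -8, 71, 11, 83, 95]
rack up [ 0.559 -0.286  0.234] err 0.0000 [16, 47, 8, 68, 1, 94, 104]
b.08 [0.415 0.179 0.166] err 0.0000 [-28, 20, -1, 121, 1, 39, 55]
home [0.455 0.175 0.096] err 0.0000 [-22, 30, -6, 118, 5, 32, 54]
push0 [0.672 0.157 0.08 ] err 0.0000 [-16, 46, -2, 87, 2, 47, 67]
push1 [0.573 0.165 0.12 ] err 0.0000 [-20, 36, 0, 102, 0, 42, 64]
sg 1 alpha 10
rack [ 0.559 -0.286  0.094] err 0.0000 [20, 50, 1, 80, 4, 69, 100]
rack up [ 0.559 -0.286  0.234] err 0.0000 [17, 41, 7, 77, 0, 82, 104]
b.08 [0.415 0.179 0.166] err 0.0000 [-34, 16, 0, 128, 13, 28, 41]
home [0.455 0.175 0.096] err 0.0000 [-34, 27, 5, 125, 10, 19, 46]
push0 [0.672 0.157 0.08 ] err 0.0000 [-16, 46, -2, 87, 2, 47, 67]
push1 [0.573 0.165 0.12 ] err 0.0000 [-20, 36, 0, 102, 0, 42, 64]
sg -1 alpha 0
rack [ 0.559 -0.286  0.094] err 0.0000 [10, 58, 20, 72, -9, 82, -71]
rack up [ 0.559 -0.286  0.234] err 0.0000 [11, 48, 17, 69, -4, 94, -72]
b.08 [0.415 0.179 0.166] err 0.0000 [-32, 20, 4, 122, -2, 39, -122]
home [0.455 0.175 0.096] err 0.0000 [-25, 30, -2, 118, 2, 32, -123]
push0 [0.672 0.157 0.08 ] err 0.0000 [-12, 47, -7, 87, 7, 47, -117]
push1 [0.573 0.165 0.12 ] err 0.0000 [-21, 36, 1, 102, -1, 42, -115]
sg -1 alpha 10
rack [ 0.559 -0.286  0.094] err 0.0000 [11, 51, 17, 81, -8, 69, -71]
rack up [ 0.559 -0.286  0.234] err 0.0000 [20, 41, 2, 76, 3, 82, -78]
b.08 [0.415 0.179 0.166] err 0.0000 [-44, 17, 12, 128, 6, 28, -132]
home [0.455 0.175 0.096] err 0.0000 [-39, 28, 10, 126, 3, 19, -127]
push0 [0.672 0.157 0.08 ] err 0.0000 [-12, 47, -7, 87, 7, 47, -117]
push1 [0.573 0.165 0.12 ] err 0.0000 [-21, 36, 1, 102, -1, 42, -115]
[0.43703131 0.18998051 0.19314996]
turn [0.069, -0.007, -0.509] offset [4.7, 15.97, 46.41] rows>=9.9
turn [0.066, -0.018, -0.523] offset [4.72, 17.31, 45.07] rows>=9.7
```

The tilted-tool grasp runs into joint limits (J4 137.3, J6 11.0). A fitted arm model shows that gripping the bar end to end, with the tool vertical at the stand, is comfortably reachable. So I'll put the plate back in its slot and regrasp.

Call:
jog_arm --steps '[{"turn": [0.069, -0.007, -0.509], "offset": [3.4, 16.7, 46.4], "grip": 1}, {"turn": [0.069, -0.007, -0.509], "offset": [3.4, 16.7, 46.4], "grip": 1}, {"turn": [0.069, -0.007, -0.509], "offset": [3.4, 16.7, 46.4], "grip": 1}, {"turn": [0.069, -0.007, -0.509], "offset": [3.4, 16.7, 46.4], "grip": 1}, {"turn": [0.069, -0.007, -0.509], "offset": [3.4, 16.7, 46.4], "grip": 1}, {"turn": [0.069, -0.007, -0.509], "offset": [3.4, 16.7, 46.4], "grip": 1}, {"turn": [0.069, -0.007, -0.509], "offset": [3.4, 16.7, 46.4], "grip": 1}, {"turn": [0.069, -0.007, -0.509], "offset": [3.4, 16.7, 46.4], "grip": 1}, {"turn": [0.069, -0.007, -0.509], "offset": [3.4, 16.7, 46.4], "grip": 1}, {"turn": [0.069, -0.007, -0.509], "offset": [3.4, 16.7, 46.4], "grip": 1}, {"turn": [0.069, -0.007, -0.509], "offset": [3.4, 16.7, 46.4], "grip": 1}, {"turn": [0.069, -0.007, -0.509], "offset": [3.4, 16.7, 46.4], "grip": 1}, {"turn": [0.069, -0.007, -0.509], "offset": [3.4, 16.7, 46.4], "grip": 1}, {"turn": [0.069, -0.007, -0.509], "offset": [3.4, 16.7, 46.4], "grip": 1}, {"turn": [0.069, -0.007, -0.509], "offset": [3.4, 16.7, 46.4], "grip": 1}, {"turn": [0.069, -0.007, -0.509], "offset": [3.4, 16.7, 46.4], "grip": 1}]'

```text
t: 8.8
ee_pos: [0.5584, -0.2862, 0.2495]
orientation: [[0.002, 0.988, -0.156], [0.004, -0.156, -0.988], [-1.0, 0.001, -0.004]]
contact_force: [-0.1, 0.2, -1.2]
gripper_width: 0.0118
```

```bash
python3 - <<'E'
from kin import *
s=ctrl.read_state(); print(s["t"],s["ee_pos"],s["q"].round(1),s["gripper_width"]); go([.559,-.2859,.2350],tool(UP,RX))
E
```

```text
8.8 [ 0.55839435 -0.28618199  0.24948015] [-10.3  37.7  50.8  94.3 -32.2  63.7  40.6] 0.011825731570453532
turn [-0.003, -0.004, -0.001] offset [1.45, 0.05, -0.03] rows>=0.3
```

Call:
jog_arm --steps '[{"turn": [0, 0, 0], "offset": [1.5, 0, 0], "grip": 1}, {"turn": [0, 0, 0], "offset": [5, 0, 0], "grip": 1}, {"turn": [0, 0, 0], "offset": [8, 0, 0], "grip": 1}, {"turn": [0, 0, 0], "offset": [8, 0, 0], "grip": 1}, {"turn": [0, 0, 0], "offset": [8, 0, 0], "grip": 1}, {"turn": [0, 0, 0], "offset": [8, 0, 0], "grip": 1}]'

```text
t: 9.4
ee_pos: [0.559, -0.2885, 0.1713]
orientation: [[0.004, 0.987, -0.158], [0.001, -0.158, -0.987], [-1.0, 0.004, -0.002]]
contact_force: [0.9, -0.3, -0.6]
gripper_width: 0.0121
```

```bash
python3 - <<'E'
from kin import *
s=ctrl.read_state(); print(s["t"],s["ee_pos"],s["q"].round(1),s["gripper_width"]); go([.559,-.2859,.0955],tool(UP,RX))
c=eyes.camera("side"); save("pics/s4.png",c["image"][250:384,230:380],4)
E
```

```text
9.4 [ 0.55896572 -0.2885396   0.17129304] [ -7.7  42.8  46.8  97.5 -36.8  56.1  43.8] 0.012095958057822194
turn [-0.005, -0.002, -0.004] offset [7.58, -0.07, -0.25] rows>=1.5
```

View pics/s4.png

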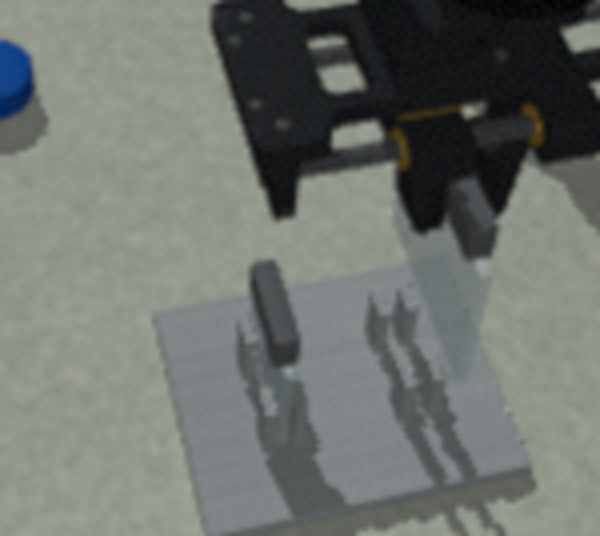

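Plate still held upright and square over the empty slot (posts at 380,300). I'll let the arm settle, then measure before descending.

Call:
jog_arm --steps '[{"turn": [0, 0, 0], "offset": [0, 0, 0], "grip": 1}, {"turn": [0, 0, 0], "offset": [0, 0, 0], "grip": 1}, {"turn": [0, 0, 0], "offset": [0, 0, 0], "grip": 1}, {"turn": [0, 0, 0], "offset": [0, 0, 0], "grip": 1}]'

```text
t: 9.85
ee_pos: [0.5583, -0.288, 0.17]
orientation: [[0.002, 0.987, -0.158], [0.002, -0.158, -0.987], [-1.0, 0.002, -0.003]]
contact_force: [0.1, -0.3, -1.7]
gripper_width: 0.0117
```

```bash
python3 - <<'E'
from kin import *
s=ctrl.read_state(); print(s["t"],s["ee_pos"],s["q"].round(1),s["gripper_width"]); go([.559,-.2859,.0955],tool(UP,RX))
E
```

```text
9.85 [ 0.55832763 -0.28798729  0.17003371] [ -7.6  42.8  46.7  97.6 -36.8  56.   43.8] 0.01168405887472791
turn [-0.005, -0.003, -0.002] offset [7.45, 0.02, -0.2] rows>=1.5
```

Call:
jog_arm --steps '[{"turn": [-0.005, -0.003, -0.002], "offset": [1, 0, -0.2], "grip": 1}, {"turn": [-0.005, -0.003, -0.002], "offset": [2, 0, -0.2], "grip": 1}, {"turn": [-0.005, -0.003, -0.002], "offset": [2, 0, -0.2], "grip": 1}, {"turn": [-0.005, -0.003, -0.002], "offset": [3.5, 0, -0.2], "grip": 1}, {"turn": [-0.005, -0.003, -0.002], "offset": [5, 0, -0.2], "grip": 1}, {"turn": [-0.005, -0.003, -0.002], "offset": [6.5, 0, -0.2], "grip": 1}, {"turn": [-0.005, -0.003, -0.002], "offset": [7.4, 0, -0.2], "grip": 1}, {"turn": [-0.005, -0.003, -0.002], "offset": [7.4, 0, -0.2], "grip": 1}, {"turn": [-0.005, -0.003, -0.002], "offset": [7.4, 0, -0.2], "grip": 1}]'

```text
t: 10.75
ee_pos: [0.5585, -0.2859, 0.0952]
orientation: [[-0.001, 0.988, -0.153], [-0.0, -0.153, -0.988], [-1.0, -0.001, 0.0]]
contact_force: [-0.1, 0.5, -0.4]
gripper_width: 0.0115
```

```bash
python3 - <<'E'
from kin import *
for sg in (1,-1):
    go([.559,-.286,.21],tilt(RX,RY,-30,sg)); 
print(ctrl.read_state()["q"].round(1))
E
```

```text
turn [-1.532, 0.41, -0.409] offset [-11.48, 0.04, 0.01] rows>=10.9
turn [1.531, -0.409, -0.41] offset [-11.48, 0.04, 0.01] rows>=10.9
[ -5.2  48.1  42.2  99.2 -41.2  49.3  46.9]
```

Call:
jog_arm --steps '[{"turn": [0, 0, 0], "offset": [0, 0, 0], "grip": 0.4}, {"turn": [0, 0, 0], "offset": [0, 0, 0], "grip": 0.4}, {"turn": [0, 0, 0], "offset": [0, 0, 0], "grip": 0.4}, {"turn": [0, 0, 0], "offset": [-2, 0, 0], "grip": 0.4}, {"turn": [0, 0, 0], "offset": [-6, 0, 0], "grip": 0.4}, {"turn": [0, 0, 0], "offset": [-11.5, 0, 0], "grip": 0}, {"turn": [1.531, -0.409, -0.41], "offset": [-11.5, 0, 0], "grip": 0}, {"turn": [1.531, -0.409, -0.41], "offset": [-11.5, 0, 0], "grip": 0}, {"turn": [1.531, -0.409, -0.41], "offset": [-11.5, 0, 0], "grip": 0}, {"turn": [1.531, -0.409, -0.41], "offset": [-11.5, 0, 0], "grip": 0}, {"turn": [1.531, -0.409, -0.41], "offset": [-11.5, 0, 0], "grip": 0}, {"turn": [1.531, -0.409, -0.41], "offset": [-11.5, 0, 0], "grip": 0}, {"turn": [1.531, -0.409, -0.41], "offset": [-11.5, 0, 0], "grip": 0}, {"turn": [1.531, -0.409, -0.41], "offset": [-11.5, 0, 0], "grip": 0}, {"turn": [1.531, -0.409, -0.41], "offset": [-11.5, 0, 0], "grip": 0}, {"turn": [1.531, -0.409, -0.41], "offset": [-11.5, 0, 0], "grip": 0}, {"turn": [1.531, -0.409, -0.41], "offset": [-11.5, 0, 0], "grip": 0}, {"turn": [1.531, -0.409, -0.41], "offset": [-11.5, 0, 0], "grip": 0}, {"turn": [1.531, -0.409, -0.41], "offset": [-11.5, 0, 0], "grip": 0}, {"turn": [1.531, -0.409, -0.41], "offset": [-11.5, 0, 0], "grip": 0}]'

```text
t: 12.75
ee_pos: [0.5589, -0.2856, 0.2111]
orientation: [[-0.492, -0.15, -0.857], [0.076, -0.989, 0.129], [-0.867, -0.001, 0.498]]
contact_force: [0.0, 0.0, 0.1]
gripper_width: 0.088
```

```bash
python3 - <<'E'
from fit import *
from kin import *
c=eyes.camera("side"); W=cloud(c); s=ctrl.read_state(); print(s["t"],s["ee_pos"],s["q"].round(1),s["gripper_width"])
P=sel(W,(.559,-.286),.045,.09,.108); r=rect(P); print(len(P), r)
save("pics/s5.png",c["image"][250:384,230:380],4)
go([r[0][0]/1000,r[0][1]/1000,.094],tilt(RX,RY,-30,-1)); go([.559,-.286,.094],tilt(RX,RY,-30,-1))
E
```

```text
12.8 [ 0.55891481 -0.28541507  0.21123994] [ -9.6  66.3  67.7  71.3 -38.9  99.9 -45.1] 0.08835067923833127
328 (array([ 557.3, -286.6]), array([64.6, 12.5]), np.float32(81.28))
turn [0.003, -0.002, -0.0] offset [10.24, 0.16, -5.72] rows>=2.3
turn [0.003, -0.002, -0.0] offset [10.16, 0.07, -5.86] rows>=2.3
```

View pics/s5.png

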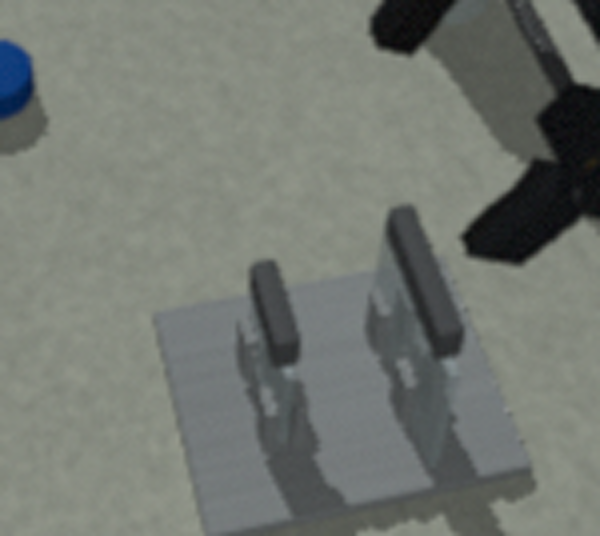

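```bash
cat >> kin.py <<'E'
def jac(q):
    p,R=fk(q); J=np.zeros((6,7))
    for i in range(7):
        d=q.copy(); d[i]+=.01; a,b=fk(d); J[:,i]=np.r_[(a-p),(Ro.from_matrix(b@R.T)).as_rotvec()]/np.radians(.01)
    return J
def sim(q,p1,R1,n=40,w=1.,verbose=0):
    q=np.array(q,float)
    for k in range(n):
        p,R=fk(q); f=1/(n-k)
        dx=np.r_[(p1-p)*f,Ro.from_matrix(R1@R.T).as_rotvec()*f]; W=np.diag([w]*3+[1]*3)
        q=np.clip(q+np.degrees(np.linalg.pinv(W@jac(q))@(W@dx)),LO,HI)
    return q,np.linalg.norm(err(q,p1,R1))
E
python3 - <<'E'
from kin import *
q0=[-5.2,48.1,42.2,99.2,-41.2,49.3,46.9]
up=np.array([.5585,-.2859,.21])
a,_=sim(q0,up,tool(UP,RX)); print(a.round(1)); b,_=sim(a,up,tilt(RX,RY,-30,-1)); print(b.round(1),"obs -9.6 66.3 67.7 71.3 -38.9 99.9 -45.1")
q=ctrl.read_state()["q"]
c,e=sim(q,np.array([.559,-.286,.094]),tilt(RX,RY,-30,-1)); print("down",c.round(1),e)
# first transit: start->rack
s0=[-71.0,30.73,-.25,88.11,.15,61.15,-4.08]
print(sim(s0,np.array([.5589,-.2859,.1997]),tool(UP,RX))[0].round(1),"obs 3.1 35 29 95.7 -19.8 54.5 30.3")
E
```

```text
[ -9.3  40.2  48.9  96.2 -34.3  59.8  42.1]
[ -9.8  67.   68.7  71.3 -39.7 100.3 -44.7] obs -9.6 66.3 67.7 71.3 -38.9 99.9 -45.1
down [ -8.9  73.6  63.5  73.3 -43.8  92.  -45.8] 6.18777596079801e-05
[  1.8  35.2  30.6  96.  -21.1  54.7  31.5] obs 3.1 35 29 95.7 -19.8 54.5 30.3
```

```bash
cat > t.py <<'E'
from kin import *
q=ctrl.read_state()["q"]
T=tilt(RX,RY,-30,-1); V=tilt(AX,AY,0,-1); I=tool(UP,-RY)
A=np.array
def run(nm,seq):
    global q
    x=q.copy(); print(nm)
    for l,p,R in seq:
        x,e=sim(x,p,R); print("  ",l,x.round(0).astype(int).tolist(),"err %.4f"%e, "margin %.0f"%min((x-LO).min(),(HI-x).min()))
down=("down",A([.559,-.286,.094]),T); up=("up",A([.559,-.286,.25]),T)
b7=("b7",CO+CZ*.156+.0*UP,V); home=("home",CO+CZ*.086,V)
p0=("push0",SO+.15*AX+.10*UP,V); p1=("push1",SO+.03*AX+.12*UP,V)
run("direct",[down,up,("over",CO+CZ*.146+.04*UP,V),b7,home,b7,("hi",CO+A([.0,0,.25]),V),("out",SO+.16*AX+.2*UP,V),p0,p1])
run("alt: rotate at rack first",[down,up,("rot",A([.559,-.286,.26]),tilt(AX,AY,0,-1)),("over",CO+CZ*.146+.04*UP,V),b7,home,b7,("out",SO+.16*AX+.2*UP,V),p0,p1])
run("alt: move far first",[down,up,("far",A([.62,.0,.28]),T),("over",CO+CZ*.146+.04*UP,V),b7,home])
E
python3 t.py
```

```text
direct
   down [-9, 74, 64, 73, -44, 92, -46] err 0.0001 margin 9
   up [-9, 64, 69, 70, -37, 103, -45] err 0.0001 margin 3
   over [-83, 44, 72, 122, -52, 60, -71] err 0.5367 margin 0
   b7 [-80, 45, 72, 124, -55, 55, -70] err 0.0196 margin 0
   home [-71, 50, 63, 121, -62, 51, -65] err 0.0001 margin 9
   b7 [-80, 45, 72, 124, -55, 55, -70] err 0.0142 margin 0
   hi [-75, 37, 72, 109, -40, 66, -80] err 0.2840 margin 0
   out [-48, 55, 60, 81, -48, 71, -78] err 0.0005 margin 12
   push0 [-47, 60, 55, 86, -53, 63, -75] err 0.0001 margin 17
   push1 [-58, 51, 58, 104, -53, 56, -72] err 0.0001 margin 14
alt: rotate at rack first
   down [-9, 74, 64, 73, -44, 92, -46] err 0.0001 margin 9
   up [-9, 64, 69, 70, -37, 103, -45] err 0.0001 margin 3
   rot [-19, 49, 72, 94, -49, 74, -33] err 0.0334 margin 0
   over [-82, 43, 72, 122, -51, 58, -73] err 0.3901 margin 0
   b7 [-80, 44, 71, 124, -54, 54, -71] err 0.0000 margin 1
   home [-71, 50, 62, 121, -61, 51, -66] err 0.0001 margin 10
   b7 [-80, 44, 71, 124, -54, 54, -71] err 0.0001 margin 1
   out [-49, 57, 64, 81, -52, 73, -76] err 0.0008 margin 8
   push0 [-49, 63, 59, 86, -57, 65, -73] err 0.0001 margin 13
   push1 [-60, 54, 62, 104, -57, 59, -70] err 0.0001 margin 10
alt: move far first
   down [-9, 74, 64, 73, -44, 92, -46] err 0.0001 margin 9
   up [-9, 64, 69, 70, -37, 103, -45] err 0.0001 margin 3
   far [-31, 62, 69, 69, -45, 109, -67] err 0.1038 margin 0
   over [-83, 44, 72, 122, -52, 60, -71] err 0.5352 margin 0
   b7 [-80, 45, 72, 124, -55, 55, -70] err 0.0188 margin 0
   home [-71, 50, 63, 121, -62, 51, -66] err 0.0001 margin 9
```

```bash
cat > loop.py <<'E'
from kin import *
import time
q0=ctrl.read_state()["q"]; A=np.array; rng=np.random.default_rng(1); t0=time.time(); res=[]
V={sg:tilt(AX,AY,0,sg) for sg in (1,-1)}; T={sg:tilt(RX,RY,-30,sg) for sg in (1,-1)}
pre=A([.559,-.286,.21])
while time.time()-t0<420:
    sg=rng.choice([1,-1]); seq=[]
    for k in range(rng.integers(1,3)):
        r,az=rng.uniform(.45,.75),np.radians(rng.uniform(-60,45)); f=A([np.cos(az),np.sin(az),0]); g=A([-f[1],f[0],0])
        yw=np.radians(rng.uniform(-120,120)); d=np.cos(yw)*f+np.sin(yw)*g; e=A([-d[1],d[0],0]); tl=rng.uniform(-30,30)
        seq.append((f*r+UP*rng.uniform(.25,.4),tilt(d,e,tl,1)))
    seq.append((pre,T[sg])); x=q0; mm=99; bad=0
    for p,R in seq:
        x,e=sim(x,p,R,10); m=min((x-LO).min(),(HI-x).min()); mm=min(mm,m); bad+=e
        if m<5 or e>.05: break
    else: res.append((abs(x[2]),mm,x,seq,sg))
res.sort(key=lambda r:r[0]); print(len(res))
import pickle; pickle.dump(res[:10],open("loops.pkl","wb"))
for r in res[:6]: print(r[0].round(1),r[1].round(0),r[2].round(0),r[4],[(p.round(2).tolist(),R[:,0].round(2).tolist(),R[:,1].round(2).tolist()) for p,R in r[3]])
E
python3 loop.py
```

```text
842
20.5 12.0 [ 10.  50.  21.  70.  -7.  92. 110.] 1 [([0.36, -0.33, 0.37], [0.02, 0.23, -0.97], [0.99, -0.1, -0.0]), ([0.52, -0.16, 0.27], [0.03, -0.49, -0.87], [1.0, 0.06, 0.0]), ([0.56, -0.29, 0.21], [-0.49, 0.08, -0.87], [0.15, 0.99, -0.0])]
21.2 15.0 [  9.  50.  21.  69.  -7.  92. 110.] 1 [([0.3, -0.38, 0.27], [-0.37, 0.23, -0.9], [0.54, 0.84, 0.0]), ([0.46, -0.28, 0.3], [0.0, 0.0, -1.0], [0.8, -0.6, 0.0]), ([0.56, -0.29, 0.21], [-0.49, 0.08, -0.87], [0.15, 0.99, -0.0])]
21.3 5.0 [  9.  50.  21.  70.  -7.  92. 110.] 1 [([0.36, -0.48, 0.25], [-0.3, -0.29, -0.91], [0.69, -0.72, -0.0]), ([0.56, -0.29, 0.21], [-0.49, 0.08, -0.87], [0.15, 0.99, -0.0])]
21.5 7.0 [  9.  50.  21.  69.  -7.  92. 110.] 1 [([0.54, -0.07, 0.26], [-0.3, 0.12, -0.95], [0.38, 0.92, 0.0]), ([0.45, -0.18, 0.25], [-0.13, -0.15, -0.98], [0.75, -0.67, 0.0]), ([0.56, -0.29, 0.21], [-0.49, 0.08, -0.87], [0.15, 0.99, -0.0])]
21.5 6.0 [  9.  50.  22.  70.  -7.  91. 110.] 1 [([0.34, -0.52, 0.26], [-0.32, -0.31, -0.9], [0.69, -0.72, 0.0]), ([0.33, -0.42, 0.32], [-0.04, 0.35, -0.94], [0.99, 0.12, -0.0]), ([0.56, -0.29, 0.21], [-0.49, 0.08, -0.87], [0.15, 0.99, -0.0])]
21.6 18.0 [  9.  50.  22.  70.  -7.  91. 110.] 1 [([0.4, -0.46, 0.26], [-0.45, 0.12, -0.88], [0.26, 0.96, -0.0]), ([0.56, -0.29, 0.21], [-0.49, 0.08, -0.87], [0.15, 0.99, -0.0])]
```

```bash
cat > t2.py <<'E'
from kin import *
import pickle
q0=ctrl.read_state()["q"]; A=np.array
L=pickle.load(open("loops.pkl","rb"))
for i in (5,1):
    seq=[("w",p,R) for p,R in L[i][3]]; sg=L[i][4]; T=tilt(RX,RY,-30,sg); V=tilt(AX,AY,0,sg)
    seq+=[("down",A([.559,-.286,.094]),T),("up",A([.559,-.286,.25]),T),("over",CO+CZ*.146+.04*UP,V),("b6",CO+CZ*.146,V),("home",CO+CZ*.086,V),("hi",CO+CZ*.086+A([0,0,.16]),V),("out",SO+.16*AX+.24*UP,V),("push0",SO+.15*AX+.09*UP,V),("push1",SO+.03*AX+.12*UP,V)]
    x=q0; print(i); mid=None
    for l,p,R in seq:
        x,e=sim(x,p,R,40); print("  ",l,x.round(0).astype(int).tolist(),"err %.4f"%e,"margin %.0f"%min((x-LO).min(),(HI-x).min()))
w=L[5][3]; R0=ctrl.read_state()["orientation"]
print("wp",w[0][0]); go(*w[0]); go(A([.559,-.286,.21]),w[1][1]); go(A([.559,-.286,.21]),w[1][1],w[0])
E
python3 t2.py
```

```text
5
   w [24, 43, 26, 76, -3, 88, 123] err 0.0007 margin 21
   w [9, 50, 21, 70, -7, 91, 110] err 0.0003 margin 18
   down [9, 58, 20, 72, -9, 82, 110] err 0.0001 margin 28
   up [9, 48, 22, 68, -7, 95, 110] err 0.0001 margin 14
   over [-38, 18, 12, 120, -6, 42, 62] err 0.0024 margin 17
   b6 [-37, 23, 11, 121, -7, 37, 63] err 0.0000 margin 16
   home [-34, 30, 9, 119, -9, 32, 67] err 0.0000 margin 18
   hi [-37, 15, 13, 113, -4, 53, 63] err 0.0002 margin 24
   out [-24, 39, 14, 78, -10, 64, 76] err 0.0004 margin 45
   push0 [-24, 48, 12, 84, -11, 49, 77] err 0.0001 margin 38
   push1 [-29, 36, 12, 103, -10, 42, 73] err 0.0001 margin 31
1
   w [20, 31, 33, 96, -8, 82, 113] err 0.0009 margin 28
   w [-16, 25, 57, 104, -24, 64, 13] err 0.0015 margin 15
   w [9, 50, 21, 70, -7, 91, 110] err 0.0009 margin 18
   down [10, 58, 20, 72, -9, 82, 110] err 0.0001 margin 28
   up [9, 48, 22, 68, -7, 95, 110] err 0.0001 margin 14
   over [-38, 18, 12, 120, -6, 42, 62] err 0.0024 margin 17
   b6 [-37, 23, 11, 121, -7, 37, 63] err 0.0000 margin 16
   home [-34, 30, 9, 119, -9, 32, 67] err 0.0000 margin 18
   hi [-37, 15, 13, 113, -4, 53, 63] err 0.0002 margin 24
   out [-24, 39, 14, 78, -10, 64, 76] err 0.0004 margin 45
   push0 [-24, 48, 12, 84, -11, 49, 77] err 0.0001 margin 38
   push1 [-29, 36, 12, 103, -10, 42, 73] err 0.0001 margin 31
wp [ 0.40452664 -0.45558403  0.2595916 ]
turn [-3.038, 0.084, 0.054] offset [2.12, 19.14, 13.43] rows>=20.3
turn [-3.139, 0.0, -0.003] offset [0.1, 0.06, -0.08] rows>=20.9
turn [-0.099, 0.038, -0.055] offset [-0.48, 20.43, 11.53] rows>=4.7
```

Call:
jog_arm --steps '[{"turn": [-1.5, 0.042, 0.027], "offset": [1.1, 9.6, 6.7], "grip": 0}, {"turn": [-1.5, 0.042, 0.027], "offset": [1.1, 9.6, 6.7], "grip": 0}, {"turn": [-1.5, 0.042, 0.027], "offset": [1.1, 9.6, 6.7], "grip": 0}, {"turn": [-1.5, 0.042, 0.027], "offset": [1.1, 9.6, 6.7], "grip": 0}, {"turn": [-1.5, 0.042, 0.027], "offset": [1.1, 9.6, 6.7], "grip": 0}, {"turn": [-1.5, 0.042, 0.027], "offset": [1.1, 9.6, 6.7], "grip": 0}, {"turn": [-3.038, 0.084, 0.054], "offset": [2.1, 19.1, 13.4], "grip": 0}, {"turn": [-3.038, 0.084, 0.054], "offset": [2.1, 19.1, 13.4], "grip": 0}, {"turn": [-3.038, 0.084, 0.054], "offset": [2.1, 19.1, 13.4], "grip": 0}, {"turn": [-3.038, 0.084, 0.054], "offset": [2.1, 19.1, 13.4], "grip": 0}, {"turn": [-3.038, 0.084, 0.054], "offset": [2.1, 19.1, 13.4], "grip": 0}, {"turn": [-3.038, 0.084, 0.054], "offset": [2.1, 19.1, 13.4], "grip": 0}, {"turn": [-3.038, 0.084, 0.054], "offset": [2.1, 19.1, 13.4], "grip": 0}, {"turn": [-3.038, 0.084, 0.054], "offset": [2.1, 19.1, 13.4], "grip": 0}, {"turn": [-3.038, 0.084, 0.054], "offset": [2.1, 19.1, 13.4], "grip": 0}, {"turn": [-3.038, 0.084, 0.054], "offset": [2.1, 19.1, 13.4], "grip": 0}, {"turn": [-3.038, 0.084, 0.054], "offset": [2.1, 19.1, 13.4], "grip": 0}, {"turn": [-3.038, 0.084, 0.054], "offset": [2.1, 19.1, 13.4], "grip": 0}, {"turn": [-3.038, 0.084, 0.054], "offset": [2.1, 19.1, 13.4], "grip": 0}, {"turn": [-3.038, 0.084, 0.054], "offset": [2.1, 19.1, 13.4], "grip": 0}]'

```text
t: 14.8
ee_pos: [0.4045, -0.4549, 0.2599]
orientation: [[-0.45, 0.292, 0.844], [0.122, 0.956, -0.266], [-0.884, -0.017, -0.466]]
contact_force: [-0.7, -1.4, -0.0]
gripper_width: 0.0886
```

```bash
python3 - <<'E'
from kin import *
s=ctrl.read_state(); print(s["t"],s["ee_pos"],s["q"].round(1)); go([.559,-.286,.18],tilt(RX,RY,-30,1))
E
```

```text
14.8 [ 0.40451842 -0.45493014  0.25994827] [ 23.8  43.2  25.8  76.1  -3.1  88.  120.5]
turn [-0.133, 0.037, -0.055] offset [2.18, 20.8, 12.27] rows>=4.8
```

Call:
jog_arm --steps '[{"turn": [-0.133, 0.037, -0.055], "offset": [2.2, 20.8, 12.3], "grip": 0}, {"turn": [-0.133, 0.037, -0.055], "offset": [2.2, 20.8, 12.3], "grip": 0}, {"turn": [-0.133, 0.037, -0.055], "offset": [2.2, 20.8, 12.3], "grip": 0}, {"turn": [-0.133, 0.037, -0.055], "offset": [2.2, 20.8, 12.3], "grip": 0}, {"turn": [-0.133, 0.037, -0.055], "offset": [2.2, 20.8, 12.3], "grip": 0}, {"turn": [-0.133, 0.037, -0.055], "offset": [2.2, 20.8, 12.3], "grip": 0}, {"turn": [-0.133, 0.037, -0.055], "offset": [2.2, 20.8, 12.3], "grip": 0}, {"turn": [-0.133, 0.037, -0.055], "offset": [2.2, 20.8, 12.3], "grip": 0}, {"turn": [-0.133, 0.037, -0.055], "offset": [2.2, 20.8, 12.3], "grip": 0}, {"turn": [-0.133, 0.037, -0.055], "offset": [2.2, 20.8, 12.3], "grip": 0}]'

```text
t: 15.8
ee_pos: [0.5596, -0.2891, 0.1792]
orientation: [[-0.494, 0.162, 0.854], [0.077, 0.987, -0.143], [-0.866, -0.004, -0.5]]
contact_force: [-1.0, 0.6, -0.4]
gripper_width: 0.0882
```

```bash
python3 - <<'E'
from kin import *
s=ctrl.read_state(); print(s["t"],s["ee_pos"],s["q"].round(1)); go([.5585,-.286,.094],tilt(RX,RY,-30,1))
E
```

```text
15.8 [ 0.55955916 -0.28906624  0.17920121] [  9.7  52.   20.2  70.2  -7.   88.9 109.1]
turn [-0.01, -0.0, -0.001] offset [7.45, 0.32, 4.13] rows>=1.7
```

Call:
jog_arm --steps '[{"turn": [0, 0, 0], "offset": [2, 0, 1.2], "grip": 0}, {"turn": [0, 0, 0], "offset": [4.3, 0, 2.5], "grip": 0}, {"turn": [0, 0, 0], "offset": [4.3, 0, 2.5], "grip": 0}, {"turn": [0, 0, 0], "offset": [4.3, 0, 2.5], "grip": 0}, {"turn": [0, 0, 0], "offset": [4.3, 0, 2.5], "grip": 0}, {"turn": [0, 0, 0], "offset": [4.3, 0, 2.5], "grip": 0}, {"turn": [0, 0, 0], "offset": [4.3, 0, 2.5], "grip": 0}]'

```text
t: 16.5
ee_pos: [0.5608, -0.2882, 0.1298]
orientation: [[-0.494, 0.16, 0.855], [0.077, 0.987, -0.141], [-0.866, -0.004, -0.5]]
contact_force: [-0.4, 0.5, 0.2]
gripper_width: 0.0883
```

```bash
python3 - <<'E'
from kin import *
s=ctrl.read_state(); print(s["t"],s["ee_pos"],s["q"].round(1)); go([.5585,-.286,.094],tilt(RX,RY,-30,1))
E
```

```text
16.5 [ 0.56076593 -0.28819985  0.12976476] [  9.9  55.3  19.5  71.   -7.7  84.9 108.9]
turn [-0.008, 0.0, -0.0] offset [3.23, 0.19, 1.56] rows>=0.7
```

Call:
jog_arm --steps '[{"turn": [-0.008, 0, 0], "offset": [0.3, 0.2, -0.2], "grip": 0}, {"turn": [-0.008, 0, 0], "offset": [1.3, 0.2, 0.4], "grip": 0}, {"turn": [-0.008, 0, 0], "offset": [2.3, 0.2, 1], "grip": 0}, {"turn": [-0.008, 0, 0], "offset": [3.2, 0.2, 1.55], "grip": 0}, {"turn": [-0.008, 0, 0], "offset": [3.2, 0.2, 1.55], "grip": 0}, {"turn": [-0.008, 0, 0], "offset": [3.2, 0.2, 1.55], "grip": 0}, {"turn": [-0.008, 0, 0], "offset": [3.2, 0.2, 1.55], "grip": 0}, {"turn": [-0.008, 0, 0], "offset": [3.2, 0.2, 1.55], "grip": 1}, {"turn": [-0.008, 0, 0], "offset": [3.2, 0.2, 1.55], "grip": 1}, {"turn": [-0.008, 0, 0], "offset": [3.2, 0.2, 1.55], "grip": 1}, {"turn": [-0.008, 0, 0], "offset": [3.2, 0.2, 1.55], "grip": 1}, {"turn": [-0.008, 0, 0], "offset": [3.2, 0.2, 1.55], "grip": 1}, {"turn": [-0.008, 0, 0], "offset": [3.2, 0.2, 1.55], "grip": 1}]' --grip_force 40

```text
t: 17.8
ee_pos: [0.5582, -0.2857, 0.0937]
orientation: [[-0.495, 0.153, 0.855], [0.077, 0.988, -0.133], [-0.866, 0.0, -0.501]]
contact_force: [-0.1, 0.7, 4.6]
gripper_width: 0.0784
```

```bash
python3 - <<'E'
from kin import *
s=ctrl.read_state(); print(s["t"],s["ee_pos"],s["orientation"].round(3).tolist(),s["gripper_width"],s["contact_force"]); 
p,R=s["ee_pos"],s["orientation"]; np.savez("grasp.npz",p=p,R=R)
go(p+[0,0,.15],R)
c=eyes.camera("side"); save("pics/s6.png",c["image"][250:384,230:380],4)
E
```

```text
17.8 [ 0.55817952 -0.28569698  0.09368368] [[-0.495, 0.153, 0.855], [0.077, 0.988, -0.133], [-0.866, 0.0, -0.501]] 0.07842377742473905 [-0.13501488  0.69577617  4.55766751]
turn [0.0, 0.0, 0.0] offset [-12.98, 0.01, -7.51] rows>=3.0
```

View pics/s6.png

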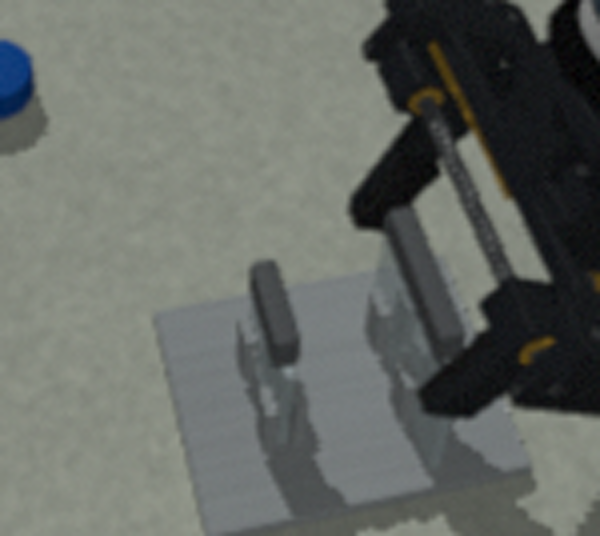

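Width 0.078 m means the fingertips closed on the pane's edges below the bar, not on the bar ends. I'll reopen, back off 1.35 cm along the tool and grip the bar ends.

Call:
jog_arm --steps '[{"turn": [0, 0, 0], "offset": [0, 0, 0], "grip": 0}, {"turn": [0, 0, 0], "offset": [0, 0, 0], "grip": 0}, {"turn": [0, 0, 0], "offset": [0, 0, 0], "grip": 0}, {"turn": [0, 0, 0], "offset": [-1.35, 0, -0.05], "grip": 0}, {"turn": [0, 0, 0], "offset": [-1.35, 0, -0.05], "grip": 0}, {"turn": [0, 0, 0], "offset": [-1.35, 0, -0.05], "grip": 0}, {"turn": [0, 0, 0], "offset": [-1.35, 0, -0.05], "grip": 0}, {"turn": [0, 0, 0], "offset": [-1.35, 0, -0.05], "grip": 1}, {"turn": [0, 0, 0], "offset": [-1.35, 0, -0.05], "grip": 1}, {"turn": [0, 0, 0], "offset": [-1.35, 0, -0.05], "grip": 1}, {"turn": [0, 0, 0], "offset": [-1.35, 0, -0.05], "grip": 1}, {"turn": [0, 0, 0], "offset": [-1.35, 0, -0.05], "grip": 1}, {"turn": [0, 0, 0], "offset": [-1.35, 0, -0.05], "grip": 1}]' --grip_force 40

```text
t: 19.15
ee_pos: [0.5645, -0.2867, 0.1054]
orientation: [[-0.495, 0.153, 0.856], [0.077, 0.988, -0.133], [-0.866, 0.0, -0.501]]
contact_force: [-0.3, 0.5, 2.8]
gripper_width: 0.0633
```

```bash
python3 - <<'E'
from fit import *
from kin import *
s=ctrl.read_state(); print(s["t"],s["ee_pos"],s["orientation"].round(3).tolist(),s["gripper_width"],s["contact_force"]); 
p,R=s["ee_pos"],s["orientation"]; np.savez("grasp.npz",p=p,R=R)
go(p+[0,0,.15],R)
c=eyes.camera("side"); P=sel(cloud(c),(.559,-.286),.04,.088,.106); print(rect(P),np.percentile(P[:,2],98))
E
```

```text
19.15 [ 0.56448438 -0.28671952  0.10540779] [[-0.495, 0.153, 0.856], [0.077, 0.988, -0.133], [-0.866, 0.0, -0.501]] 0.06330573903254068 [-0.30507679  0.45664649  2.75623129]
turn [0.0, 0.0, 0.0] offset [-12.99, 0.0, -7.51] rows>=3.0
(array([ 554.3, -285.6]), array([76.2, 26. ]), np.float32(70.03)) 0.10514717734769183
```

Call:
jog_arm --steps '[{"turn": [0, 0, 0], "offset": [-0.9, 0, -0.5], "grip": 1}, {"turn": [0, 0, 0], "offset": [-2.6, 0, -1.5], "grip": 1}, {"turn": [0, 0, 0], "offset": [-5.2, 0, -3], "grip": 1}, {"turn": [0, 0, 0], "offset": [-8.6, 0, -5], "grip": 1}, {"turn": [0, 0, 0], "offset": [-13, 0, -7.5], "grip": 1}, {"turn": [0, 0, 0], "offset": [-13, 0, -7.5], "grip": 1}, {"turn": [0, 0, 0], "offset": [-13, 0, -7.5], "grip": 1}, {"turn": [0, 0, 0], "offset": [-13, 0, -7.5], "grip": 1}, {"turn": [0, 0, 0], "offset": [-13, 0, -7.5], "grip": 1}]'

```text
t: 20.1
ee_pos: [0.5637, -0.2863, 0.2539]
orientation: [[-0.497, 0.154, 0.854], [0.078, 0.988, -0.132], [-0.864, 0.001, -0.504]]
contact_force: [0.2, 0.4, -1.6]
gripper_width: 0.0633
```

```bash
cat > pl.py <<'E'
from fit import *
from kin import *
g=np.load("grasp.npz"); Rp=np.c_[RX,RY,UP]
PM=g["R"].T@(np.array([.5585,-.286,.056])-g["p"]); PR=g["R"].T@Rp   # plate in tool frame (assumed)
def toolfor(pm,Rpl): R=Rpl@PR.T; return pm-R@PM,R
def pane(names=("side","top")):
    s=ctrl.read_state(); R=s["orientation"]@PR; o=s["ee_pos"]+s["orientation"]@PM
    for n in names:
        c=eyes.camera(n); L=((cloud(c)-o)@R*1000).reshape(-1,3)
        q=L[(abs(L[:,0])<9)&(abs(L[:,1])<48)&(L[:,2]>-56)&(L[:,2]<22)]
        if len(q)<20: print(n,"few",len(q)); continue
        a=np.polyfit(q[:,2],q[:,0],1); b=np.polyfit(q[:,1],q[:,0],1)
        print(n,len(q),"x med %.1f"%np.median(q[:,0]),"slope x/z %.3f x/y %.3f"%(a[0],b[0]),"y",np.percentile(q[:,1],[1,99]).round(1),"zmin",np.percentile(q[:,2],1).round(1))
    return s
E
python3 - <<'E'
from pl import *
s=pane(); print(s["t"],s["ee_pos"],s["gripper_width"],s["q"].round(0))
RCL=np.c_[CX,np.cross(CZ,CX),CZ]; print(PM.round(4))
p,R=toolfor(CO+CZ*(.048+.06)+.04*UP,RCL); print(p.round(4)); go(p,R)
E
```

```text
side 818 x med -3.1 slope x/z -0.010 x/y -0.013 y [-41.7  37. ] zmin -47.0
top 56 x med -1.2 slope x/z 0.005 x/y 0.021 y [-39.9  38.1] zmin -44.9
20.1 [ 0.56368209 -0.28625671  0.25389768] 0.06329510649396959 [  9.  48.  21.  67.  -6.  96. 110.]
[ 0.0458 -0.0002  0.0195]
[0.4248 0.1783 0.2013]
turn [-0.066, -0.526, -0.019] offset [15.1, 43.78, -15.37] rows>=9.8
```

Call:
jog_arm --steps '[{"turn": [-0.006, -0.05, -0.002], "offset": [1, 3.5, -1.2], "grip": 1}, {"turn": [-0.066, -0.526, -0.019], "offset": [15.1, 43.8, -15.4], "grip": 1}, {"turn": [-0.066, -0.526, -0.019], "offset": [15.1, 43.8, -15.4], "grip": 1}, {"turn": [-0.066, -0.526, -0.019], "offset": [15.1, 43.8, -15.4], "grip": 1}, {"turn": [-0.066, -0.526, -0.019], "offset": [15.1, 43.8, -15.4], "grip": 1}, {"turn": [-0.066, -0.526, -0.019], "offset": [15.1, 43.8, -15.4], "grip": 1}, {"turn": [-0.066, -0.526, -0.019], "offset": [15.1, 43.8, -15.4], "grip": 1}, {"turn": [-0.066, -0.526, -0.019], "offset": [15.1, 43.8, -15.4], "grip": 1}, {"turn": [-0.066, -0.526, -0.019], "offset": [15.1, 43.8, -15.4], "grip": 1}, {"turn": [-0.066, -0.526, -0.019], "offset": [15.1, 43.8, -15.4], "grip": 1}, {"turn": [-0.066, -0.526, -0.019], "offset": [15.1, 43.8, -15.4], "grip": 1}, {"turn": [-0.066, -0.526, -0.019], "offset": [15.1, 43.8, -15.4], "grip": 1}, {"turn": [-0.066, -0.526, -0.019], "offset": [15.1, 43.8, -15.4], "grip": 1}, {"turn": [-0.066, -0.526, -0.019], "offset": [15.1, 43.8, -15.4], "grip": 1}, {"turn": [-0.066, -0.526, -0.019], "offset": [15.1, 43.8, -15.4], "grip": 1}, {"turn": [-0.066, -0.526, -0.019], "offset": [15.1, 43.8, -15.4], "grip": 1}, {"turn": [-0.066, -0.526, -0.019], "offset": [15.1, 43.8, -15.4], "grip": 1}]'

```text
t: 21.9
ee_pos: [0.4254, 0.1777, 0.202]
orientation: [[0.002, 0.087, 0.996], [-0.001, 0.996, -0.087], [-1.0, -0.001, 0.002]]
contact_force: [-0.4, 0.3, -1.0]
gripper_width: 0.0635
```

```bash
python3 - <<'E'
from pl import *
s=pane(); print(s["t"],s["ee_pos"],s["gripper_width"],s["q"].round(0))
RCL=np.c_[CX,np.cross(CZ,CX),CZ]
p,R=toolfor(CO+CZ*(.048+.055),RCL); print(p.round(4)); go(p,R)
# jaw/leaf in clip frame, fresh
for n in ("side","top"):
    c=eyes.camera(n); L=((cloud(c)-CO)@RCL*1000).reshape(-1,3)
    for z in range(2,50,6):
        q=L[(abs(L[:,1])<44)&(L[:,2]>=z)&(L[:,2]<z+6)&(abs(L[:,0])<22)]
        if len(q): h,e=np.histogram(q[:,0],bins=np.arange(-22,23,2)); print(n,z,dict((int(e[i]),int(h[i])) for i in range(len(h)) if h[i]))
    q=L[(L[:,2]>5)&(L[:,2]<46)&(L[:,0]<0)&(L[:,0]>-12)&(abs(L[:,1])<60)]; print("jaw y",np.percentile(q[:,1],[1,99]).round(1))
    if n=="side": save("pics/s7.png",c["image"][100:250,170:320],4)
E
```

```text
side 227 x med 1.2 slope x/z -0.006 x/y 0.023 y [-42.9  36.1] zmin -47.0
top 136 x med 3.0 slope x/z -0.003 x/y -0.007 y [-42.1  14.8] zmin -47.7
21.9 [0.42542243 0.17773769 0.20198162] 0.06348030719422909 [-36.  17.  10. 119.  -4.  44.  60.]
[0.4273 0.1781 0.157 ]
turn [-0.001, 0.002, 0.001] offset [4.5, 0.03, 0.18] rows>=0.9
side 2 {-22: 5, -20: 6, -18: 7, -16: 5, -14: 3, -12: 2, -8: 1, -6: 1, -4: 8, -2: 1, 2: 2, 4: 5, 6: 11, 8: 16, 10: 1}
side 8 {-22: 4, -20: 1, -8: 2, -6: 2, -4: 7, 4: 1, 6: 6, 8: 3}
side 14 {-6: 1, -4: 15, 2: 1, 4: 1, 6: 4, 8: 2}
side 20 {-8: 1, -6: 2, -4: 16, -2: 2, 2: 1, 4: 9, 6: 9, 8: 9}
side 26 {-8: 1, -6: 2, -4: 12, -2: 3, 4: 3}
side 32 {-8: 2, -6: 4, -4: 20, -2: 4, 4: 2, 6: 3}
side 38 {-10: 3, -8: 14, -6: 20, -4: 5, 6: 1, 8: 7, 10: 3}
side 44 {-14: 2, -12: 12, -10: 18, -8: 9, -6: 1}
jaw y [-42.   41.6]
top 2 {-20: 1, -16: 1, -8: 1, -4: 1, -2: 3, 0: 5, 2: 1, 4: 2, 6: 5, 8: 11, 10: 16, 12: 9}
top 8 {-20: 1, -4: 1, -2: 7, 2: 1, 8: 10, 10: 5, 12: 3}
top 14 {-2: 6, 0: 5, 6: 1, 8: 3, 10: 6, 12: 1}
top 20 {-4: 3, -2: 14, 0: 2, 2: 1, 4: 6, 6: 8, 8: 9, 10: 7, 12: 3}
top 26 {-4: 1, -2: 13, 0: 6, 2: 1, 4: 1, 6: 2, 8: 3, 10: 2}
top 32 {-6: 1, -4: 6, -2: 18, 0: 9, 8: 4}
top 38 {-8: 3, -6: 14, -4: 18, -2: 9, 0: 4, 8: 2, 10: 3, 12: 6}
top 44 {-8: 6, -6: 8, -4: 6, -2: 2, 0: 1, 12: 1, 14: 1}
jaw y [-42.   41.1]
```

View pics/s7.png

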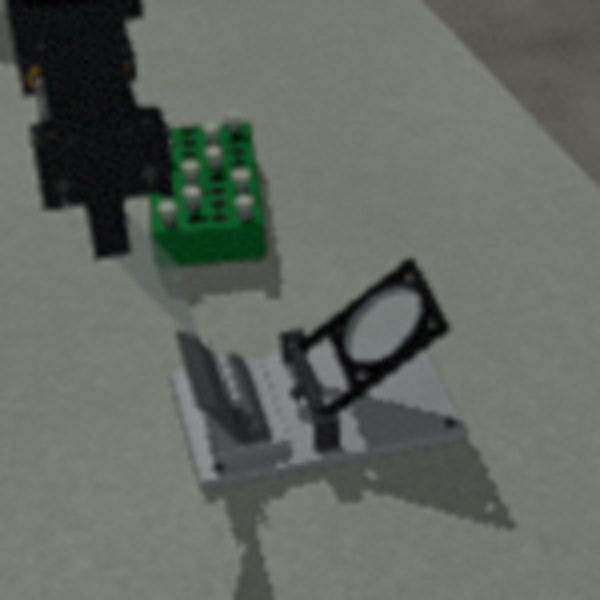

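```bash
cat >> pl.py <<'E'
RCL=np.c_[CX,np.cross(CZ,CX),CZ]; CO=CO+.0009*CX+.0015*RCL[:,1]
E
python3 - <<'E'
from pl import *
p,R=toolfor(CO+CZ*(.048+.055),RCL); go(p,R)
E
```

```text
turn [-0.0, 0.002, 0.001] offset [4.45, 0.16, 0.27] rows>=0.9
```

Call:
jog_arm --steps '[{"turn": [0, 0.001, 0.001], "offset": [1.5, 0.15, 0.2], "grip": 1}, {"turn": [0, 0.001, 0.001], "offset": [3, 0.15, 0.25], "grip": 1}, {"turn": [0, 0.001, 0.001], "offset": [4.45, 0.15, 0.25], "grip": 1}, {"turn": [0, 0.001, 0.001], "offset": [4.45, 0.15, 0.25], "grip": 1}, {"turn": [0, 0.001, 0.001], "offset": [4.45, 0.15, 0.25], "grip": 1}, {"turn": [0, 0.001, 0.001], "offset": [4.45, 0.15, 0.25], "grip": 1}, {"turn": [0, 0.001, 0.001], "offset": [4.45, 0.15, 0.25], "grip": 1}]'

```text
t: 22.8
ee_pos: [0.4284, 0.1796, 0.1581]
orientation: [[0.002, 0.086, 0.996], [0.001, 0.996, -0.086], [-1.0, 0.001, 0.002]]
contact_force: [-0.2, -1.3, -1.6]
gripper_width: 0.0636
```

```bash
python3 - <<'E'
from pl import *
s=pane(("side",)); print(s["t"],s["contact_force"].round(1),s["q"].round(0))
for b in (.055,.02,0): p,R=toolfor(CO+CZ*(.048+b),RCL); go(p,R)
E
```

```text
side 216 x med 1.2 slope x/z -0.010 x/y 0.017 y [-43.3  36.7] zmin -47.1
22.8 [-0.2 -1.3 -1.6] [-36.  22.   9. 121.  -5.  38.  62.]
turn [-0.0, 0.002, -0.0] offset [0.06, -0.01, -0.01] rows>=0.0
turn [-0.0, 0.002, -0.0] offset [3.09, -0.02, 1.73] rows>=0.7
turn [-0.0, 0.002, -0.0] offset [4.83, -0.02, 2.73] rows>=1.1
```

Call:
jog_arm --steps '[{"turn": [0, 0.002, 0], "offset": [0.5, 0, 0.28], "grip": 1}, {"turn": [0, 0.002, 0], "offset": [1, 0, 0.56], "grip": 1}, {"turn": [0, 0.002, 0], "offset": [1.5, 0, 0.84], "grip": 1}, {"turn": [0, 0.002, 0], "offset": [2, 0, 1.12], "grip": 1}, {"turn": [0, 0.002, 0], "offset": [2.5, 0, 1.4], "grip": 1}, {"turn": [0, 0.002, 0], "offset": [3, 0, 1.7], "grip": 1}, {"turn": [0, 0.002, 0], "offset": [3.3, 0, 1.85], "grip": 1}, {"turn": [0, 0.002, 0], "offset": [3.5, 0, 1.97], "grip": 1}, {"turn": [0, 0.002, 0], "offset": [3.5, 0, 1.97], "grip": 1}, {"turn": [0, 0.002, 0], "offset": [3.5, 0, 1.97], "grip": 1}]'

```text
t: 23.85
ee_pos: [0.4483, 0.1779, 0.1225]
orientation: [[-0.0, 0.086, 0.996], [0.001, 0.996, -0.086], [-1.0, 0.001, -0.0]]
contact_force: [1.9, 0.5, -0.2]
gripper_width: 0.0637
```

```bash
python3 - <<'E'
from pl import *
s=pane(("side",)); print(s["t"],s["contact_force"].round(1),(RCL.T@s["contact_force"]).round(1),s["gripper_width"])
for b in (0,-.002): p,R=toolfor(CO+CZ*(.048+b),RCL); go(p,R)
E
```

```text
side 258 x med 1.2 slope x/z -0.042 x/y 0.069 y [-43.1  34. ] zmin -53.8
23.85 [ 1.9  0.5 -0.2] [ 1.6  0.6 -1.1] 0.06373570797471244
turn [-0.0, 0.0, -0.0] offset [1.27, -0.01, 0.73] rows>=0.3
turn [-0.0, 0.0, -0.0] offset [1.44, -0.02, 0.83] rows>=0.3
```

Call:
jog_arm --steps '[{"turn": [0, 0, 0], "offset": [0.25, 0, 0.14], "grip": 1}, {"turn": [0, 0, 0], "offset": [0.5, 0, 0.28], "grip": 1}, {"turn": [0, 0, 0], "offset": [0.75, 0, 0.43], "grip": 1}, {"turn": [0, 0, 0], "offset": [1, 0, 0.57], "grip": 1}, {"turn": [0, 0, 0], "offset": [1.2, 0, 0.69], "grip": 1}, {"turn": [0, 0, 0], "offset": [1.3, 0, 0.75], "grip": 1}, {"turn": [0, 0, 0], "offset": [1.35, 0, 0.78], "grip": 1}, {"turn": [0, 0, 0], "offset": [1.35, 0, 0.78], "grip": 1}, {"turn": [0, 0, 0], "offset": [1.35, 0, 0.78], "grip": 1}]'

```text
t: 24.8
ee_pos: [0.4557, 0.1773, 0.1096]
orientation: [[-0.001, 0.086, 0.996], [0.001, 0.996, -0.086], [-1.0, 0.001, -0.001]]
contact_force: [-1.4, 0.1, 10.3]
gripper_width: 0.0634
```

```bash
cat > chk.py <<'E'
from pl import *
s=ctrl.read_state(); print(s["t"],s["ee_pos"],"F clip",(RCL.T@s["contact_force"]).round(1),s["gripper_width"],s["moment"].round(2))
print("assumed plate mid in clip",(RCL.T@(s["ee_pos"]+s["orientation"]@PM-CO)*1000).round(1))
for n in ("side","top"):
    c=eyes.camera(n); W=cloud(c); L=((W-CO)@RCL*1000).reshape(-1,3)
    q=L[(abs(L[:,0])<9)&(abs(L[:,1])<48)&(L[:,2]>50)&(L[:,2]<102)]
    if len(q)>20: print(n,len(q),"x med %.1f"%np.median(q[:,0]),"slope",np.polyfit(q[:,2],q[:,0],1).round(3),"y",np.percentile(q[:,1],[1,99]).round(1),"ztop",np.percentile(q[:,2],[97,99.5]).round(1))
    if n=="side": im=c["image"]
E
python3 chk.py
```

```text
24.8 [0.45565473 0.17734579 0.10957848] F clip [ 3.9 -0.1  9.7] 0.06340318313642046 [-0.04  0.21  0.02]
assumed plate mid in clip [-0.1  0.3 47.8]
side 71 x med 0.8 slope [-0.006  0.937] y [-47.9  10. ] ztop [98.1 99.4]
```

Call:
jog_arm --steps '[{"turn": [0, 0, 0], "offset": [0.09, 0, 0.05], "grip": 1}, {"turn": [0, 0, 0], "offset": [0.18, 0, 0.1], "grip": 1}, {"turn": [0, 0, 0], "offset": [0.18, 0, 0.1], "grip": 1}, {"turn": [0, 0, 0], "offset": [0.18, 0, 0.1], "grip": 1}]'

```text
t: 25.3
ee_pos: [0.4557, 0.1774, 0.1094]
orientation: [[-0.003, 0.086, 0.996], [0.001, 0.996, -0.086], [-1.0, 0.001, -0.003]]
contact_force: [-11.3, -2.9, 37.1]
gripper_width: 0.0633
```

```bash
python3 chk.py
```

```text
25.3 [0.45571502 0.17738415 0.10938513] F clip [ 9.  -3.8 37.7] 0.06334182075311252 [-0.59  2.16 -0.04]
assumed plate mid in clip [-0.2  0.3 47.6]
side 71 x med 1.0 slope [-0.025  2.049] y [-47.9  10.4] ztop [97.  98.8]
```

Force jumped to 38 N over 0.2 mm of travel, so the plate is on the floor of the slot. I'll relieve the push, open and retreat upward.

Call:
jog_arm --steps '[{"turn": [0, 0, 0], "offset": [-0.18, 0, -0.1], "grip": 1}, {"turn": [0, 0, 0], "offset": [-0.2, 0, -0.12], "grip": 1}, {"turn": [0, 0, 0], "offset": [-0.2, 0, -0.12], "grip": 0.9}, {"turn": [0, 0, 0], "offset": [-0.2, 0, -0.12], "grip": 0}, {"turn": [0, 0, 0], "offset": [-0.2, 0, -0.12], "grip": 0}, {"turn": [0, 0, 0], "offset": [-0.2, 0, -0.12], "grip": 0}, {"turn": [0, 0, 0], "offset": [-0.2, 0, -0.12], "grip": 0}, {"turn": [0, 0, 0], "offset": [-2, 0, -0.6], "grip": 0}, {"turn": [0, 0, 0], "offset": [-6, 0, -0.6], "grip": 0}, {"turn": [0, 0, 0], "offset": [-11, 0, -0.6], "grip": 0}, {"turn": [0, 0, 0], "offset": [-15, 0, -0.6], "grip": 0}, {"turn": [0, 0, 0], "offset": [-15, 0, -0.6], "grip": 0}, {"turn": [0, 0, 0], "offset": [-15, 0, -0.6], "grip": 0}]'

```text
t: 26.7
ee_pos: [0.4505, 0.1775, 0.2573]
orientation: [[-0.001, 0.086, 0.996], [0.001, 0.996, -0.086], [-1.0, 0.001, -0.001]]
contact_force: [-0.5, -0.7, -1.2]
gripper_width: 0.0882
```

```bash
python3 - <<'E'
from chk import *
save("pics/s8.png",im[100:250,170:320],4)
q,e=sim(s["q"],SO+.18*AX+.26*UP,tilt(AX,AY,0,1)); print(s["q"].round(0),q.round(0)); go(SO+.18*AX+.26*UP,tilt(AX,AY,0,1))
for n in ("side","top"):
    c=eyes.camera(n); L=((cloud(c)-SO)@np.c_[AX,AY,UP]*1000).reshape(-1,3)
    q=L[(L[:,0]>60)&(L[:,0]<110)&(abs(L[:,1])<50)&(L[:,2]>70)&(L[:,2]<100)]
    if len(q): print(n,"edge x",np.percentile(q[:,0],[90,99]).round(1),"z",np.percentile(q[:,2],[90,99]).round(1),"y",np.percentile(q[:,1],[1,99]).round(1))
E
```

```text
26.7 [0.45048564 0.17753649 0.25729274] F clip [-1.  -0.8 -0.8] 0.08821442476888197 [0.03 0.02 0.02]
assumed plate mid in clip [ 69.3  -0.  178.3]
side 197 x med 1.5 slope [-0.015  2.221] y [-42.6  31.6] ztop [96.4 97.1]
top 22 x med 3.7 slope [-0.046  6.273] y [-41.    2.5] ztop [63.  63.5]
[-36.  15.  10. 113.  -3.  53.  62.] [-22.  40.  12.  73.  -9.  68.  75.]
turn [-0.0, -0.004, 0.001] offset [-0.54, -0.11, 27.37] rows>=5.5
side edge x [86.9 90.6] z [87.3 88.8] y [-40.6  40.9]
top edge x [90.1 93.2] z [89.5 91.8] y [-40.2  40.9]
```

View pics/s8.png

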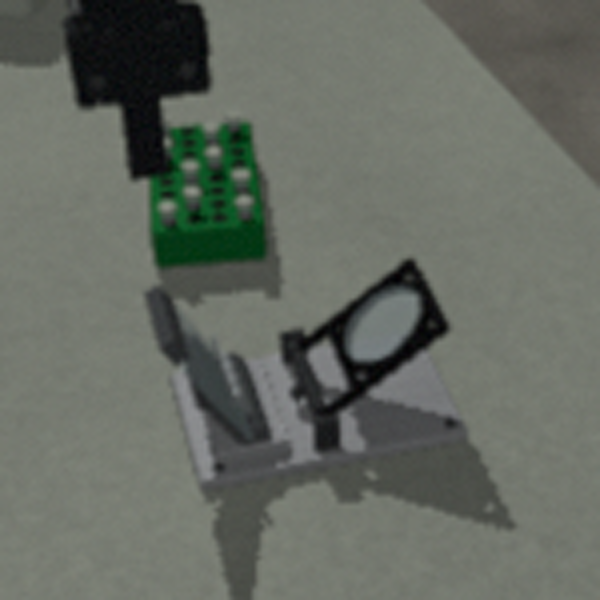

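Plate is seated (bar at (165,325) in the crop, top edge at ~96.5 mm along the clip z) and flap still parked. Next, move beyond the flap with the fingers shut.

Call:
jog_arm --steps '[{"turn": [0, -0.004, 0], "offset": [-0.5, -0.1, 27.4], "grip": 1}, {"turn": [0, -0.004, 0], "offset": [-0.5, -0.1, 27.4], "grip": 1}, {"turn": [0, -0.004, 0], "offset": [-0.5, -0.1, 27.4], "grip": 1}, {"turn": [0, -0.004, 0], "offset": [-0.5, -0.1, 27.4], "grip": 1}, {"turn": [0, -0.004, 0], "offset": [-0.5, -0.1, 27.4], "grip": 1}, {"turn": [0, -0.004, 0], "offset": [-0.5, -0.1, 27.4], "grip": 1}, {"turn": [0, -0.004, 0], "offset": [-0.5, -0.1, 27.4], "grip": 1}, {"turn": [0, -0.004, 0], "offset": [-0.5, -0.1, 27.4], "grip": 1}, {"turn": [0, -0.004, 0], "offset": [-0.5, -0.1, 27.4], "grip": 1}, {"turn": [0, -0.004, 0], "offset": [-0.5, -0.1, 27.4], "grip": 1}, {"turn": [0, -0.004, 0], "offset": [-0.5, -0.1, 27.4], "grip": 1}]' --grip_force 20

```text
t: 28.0
ee_pos: [0.7228, 0.1533, 0.2622]
orientation: [[0.003, 0.085, 0.996], [0.0, 0.996, -0.085], [-1.0, 0.001, 0.003]]
contact_force: [-0.0, 0.1, -0.2]
gripper_width: 0.0024
```

```bash
python3 - <<'E'
from pl import *
s=ctrl.read_state(); print(s["t"],s["ee_pos"],s["gripper_width"],s["q"].round(0)); V=tilt(AX,AY,0,1)
for x,z in ((150,80),(112,81),(82,101),(67,112),(50,120),(32,124),(18,125)):
    print(x,z); go(SO+AX*x/1000+UP*z/1000,V)
E
```

```text
28.0 [0.72281132 0.15330112 0.26218235] 0.0023972708932936317 [-23.  40.  13.  73.  -9.  68.  75.]
150 80
turn [0.0, 0.003, -0.001] offset [18.21, -0.1, -3.11] rows>=3.7
112 81
turn [0.0, 0.003, -0.001] offset [18.1, -0.1, -6.91] rows>=3.9
82 101
turn [0.0, 0.003, -0.001] offset [16.09, -0.1, -9.9] rows>=3.8
67 112
turn [0.0, 0.003, -0.001] offset [14.99, -0.09, -11.4] rows>=3.8
50 120
turn [0.0, 0.003, -0.001] offset [14.19, -0.09, -13.1] rows>=3.9
32 124
turn [0.0, 0.003, -0.001] offset [13.78, -0.09, -14.89] rows>=4.1
18 125
turn [0.0, 0.003, -0.001] offset [13.68, -0.09, -16.29] rows>=4.3
```

Call:
jog_arm --steps '[{"turn": [0, 0.003, 0], "offset": [5, -0.1, -1], "grip": 1}, {"turn": [0, 0.003, 0], "offset": [10, -0.1, -2], "grip": 1}, {"turn": [0, 0.003, 0], "offset": [15, -0.1, -3], "grip": 1}, {"turn": [0, 0.003, 0], "offset": [18.1, -0.1, -3.1], "grip": 1}, {"turn": [0, 0.003, 0], "offset": [18.1, -0.1, -3.1], "grip": 1}, {"turn": [0, 0.003, 0], "offset": [18.1, -0.1, -5], "grip": 1}, {"turn": [0, 0.003, 0], "offset": [18.1, -0.1, -6.9], "grip": 1}, {"turn": [0, 0.003, 0], "offset": [17.5, -0.1, -8], "grip": 1}, {"turn": [0, 0.003, 0], "offset": [16.8, -0.1, -9], "grip": 1}, {"turn": [0, 0.003, 0], "offset": [16.1, -0.1, -9.9], "grip": 1}, {"turn": [0, 0.003, 0], "offset": [15.5, -0.1, -10.7], "grip": 1}, {"turn": [0, 0.003, 0], "offset": [15, -0.1, -11.4], "grip": 1}, {"turn": [0, 0.003, 0], "offset": [14.6, -0.1, -12.3], "grip": 1}, {"turn": [0, 0.003, 0], "offset": [14.2, -0.1, -13.1], "grip": 1}, {"turn": [0, 0.003, 0], "offset": [14, -0.1, -14], "grip": 1}, {"turn": [0, 0.003, 0], "offset": [13.8, -0.1, -14.9], "grip": 1}, {"turn": [0, 0.003, 0], "offset": [13.7, -0.1, -15.6], "grip": 1}, {"turn": [0, 0.003, 0], "offset": [13.7, -0.1, -16.3], "grip": 1}, {"turn": [0, 0.003, 0], "offset": [13.7, -0.1, -16.3], "grip": 1}, {"turn": [0, 0.003, 0], "offset": [13.7, -0.1, -16.3], "grip": 1}]'

```text
t: 30.0
ee_pos: [0.5613, 0.1658, 0.1242]
orientation: [[-0.0, 0.086, 0.996], [0.0, 0.996, -0.086], [-1.0, 0.0, -0.0]]
contact_force: [-0.3, 0.4, 0.0]
gripper_width: 0.0008
```

Call:
jog_arm --steps '[{"turn": [0, 0, 0], "offset": [0, 0, 4], "grip": 1}, {"turn": [0, 0, 0], "offset": [0, 0, 8], "grip": 1}, {"turn": [0, 0, 0], "offset": [-2, 0, 12], "grip": 1}, {"turn": [0, 0, 0], "offset": [-6, 0, 15], "grip": 1}, {"turn": [0, 0, 0], "offset": [-11, 0, 15], "grip": 1}, {"turn": [0, 0, 0], "offset": [-15, 0, 15], "grip": 1}, {"turn": [0, 0, 0], "offset": [-15, 0, 15], "grip": 1}, {"turn": [0, 0, 0], "offset": [-15, 0, 15], "grip": 1}, {"turn": [0, 0, 0], "offset": [-15, 0, 15], "grip": 1}]'

```text
t: 30.9
ee_pos: [0.71, 0.1528, 0.2724]
orientation: [[-0.003, 0.086, 0.996], [-0.0, 0.996, -0.086], [-1.0, -0.001, -0.003]]
contact_force: [-0.8, 0.3, 0.1]
gripper_width: 0.0004
```

```bash
python3 - <<'E'
from chk import *
save("pics/s9.png",im[100:250,170:320],4)
for q in ("bottle","cap","small_plate_mid"): print(q,[(np.round(r["point"],3).tolist(),round(r["score"],2)) for r in eyes.find_in(eyes.camera("side"),q)[:1]])
E
```

```text
30.9 [0.71001818 0.1527752  0.27242032] F clip [-0.7  0.3  0.4] 0.00038872724036097966 [0.09 0.02 0.07]
assumed plate mid in clip [302.5  -2.5  61. ]
side 199 x med 1.5 slope [-0.018  2.4  ] y [-41.8  34.9] ztop [96.  96.5]
bottle [([0.692, -0.084, 0.074], 0.6)]
cap [([0.428, -0.052, 0.02], 0.64)]
small_plate_mid [([0.495, -0.275, 0.075], 0.65)]
```

View pics/s9.png

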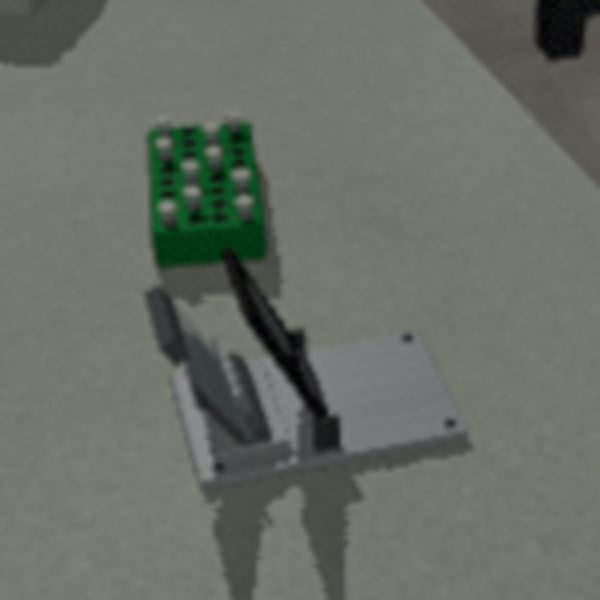

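The flap stands over past upright in front of the plate (edge at (228,255) in the crop), the plate is still seated, and the arm is clear. I'll hand in.

```bash
python3 -c "
from bench import ctrl
print(ctrl.job_done(), ctrl.read_state()['t'])"
```

```text
the job is handed in; nothing more can be done
the job is handed in; nothing more can be done
```

The larger plate is home in the clip and released, and the flap is over at its viewing stop. I handed the job in at about 31 s of the 56 s allowed. The hand-in gives no verdict.

**What I did**
- My first grasp, across the bar's thickness, could not reach the leaning clip because joints 4 and 6 were at their limits.
- I put the plate back in its slot and gripped the bar by its ends, with the tool tilted 30°. The first try at that closed on the pane's edges instead, so I opened and regripped on the bar.
- I then pressed the plate in. The push reached about 38 N with only 0.2 mm of movement, so the bottom edge is on the slot floor.
- After letting go, I tipped the flap past its snap point with the closed fingers and moved the arm clear.

**Last checks**
- **Plate:** the top edge measured 96.0–96.5 mm along the clip, against 96 mm when home. The face is about 0.02 rad from the clip's and the plate is within about 2–3 mm of centre. The two cameras disagreed by about 2 mm across the slot, which is their calibration limit. The last face and tilt figures come from the side camera only, because the top one saw too little of the pane.
- **Flap:** the last picture shows it past upright in front of the plate. I judged this by eye and did not measure the joint angle.
- **Other objects:** the cap measured 6 mm from its first position (detector noise is about 4 mm). The bottle and smaller plate measured within 3 mm.

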